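# Set out the solder cups from the dust chest

## Task

Prop the spring-closing hatch of the dust chest open with the metal wedge: press the chest's side lever down to the bench and leave the wedge standing on the bench against it, hands off, so that the hatch stays wide open by itself. Then take every square cup out of the chest, turn it over and stand it mouth-up, wholly on the stone soldering slab. When all the cups stand there, take the wedge away so that the hatch falls shut, lay the wedge flat back on its rubber pad, and leave the other things on the bench and slab where they are.

Things in the scene. Friction and masses are not known exactly. Their poses are not given: they have to be found in the camera images.
- chest: grey open-topped steel chest fixed to the bench, 200 (x) x 280 (y) x 104 mm high, walls 6 mm, inner floor 8 mm above the bench; origin under its centre on the bench; its x axis points away from the robot towards the hatch hinge. The cups stand mouth-down in a row along y about its centre
- lid (a joint): opening angle of the aluminium hatch over the chest, rad: 0 shut (level), 1.58 fully open. The hatch is a 205 mm flap hinged on the chest's far (+x) edge 108 mm above the bench; its free edge rises. A weak spring and its weight shut it within a second or two from any angle. The lever turns with it. Below 1.3 rad it leans over the cups
- lever_hub (a point): where the hatch's shaft (14 mm thick, along the chest's y axis) carries the lever: on the shaft axis, 70 mm out from the chest's -y wall and 108 mm above the bench, with a 26 mm boss
- lever_toe (a point): centre of the lever's toe, a 50 mm long, 12 mm thick cross bar 92 mm from the shaft axis, on a flat lever 30 mm wide, 8 mm thick. Hatch shut: level along chest +x; opening turns it down to the bench by the hatch angle. 2 to 5 N press it down; down, it pushes back with 1 N. With the wedge's tall face d beyond the hub (along chest +x) the hatch stays at acos((d - 6 mm)/92 mm)
- wedge: cast metal wedge 100 mm long (its x), 40 mm wide (its y, parallel sides), 0.45 kg; upright tall face, 50 mm high, at its -x end, sloping down to a 20 mm high tail at its +x end; origin at the centre of its flat underside; about 35 mm high there. It starts on the pad
- pad: black rubber pad fixed to the bench, 200 (x) x 130 (y) x 4 mm; origin under its centre, on the bench
- slab: grey stone soldering slab fixed to the bench, 260 (x) x 300 (y) x 20 mm high; origin under its centre, on the bench
- cup0: square cup of bare sheet steel, 54 x 54 mm outside, 52 mm long, walls 3 mm, heavy closed bottom 8 mm thick (centre of mass 18 mm from it), 0.15 kg; origin at the centre of the open MOUTH, z axis points from the mouth to the closed bottom (z up: mouth-down, as it starts in the chest; z down: mouth-up); sides face its x and y axes. May be absent
- cup1: square cup of bare sheet steel, 54 x 54 mm outside, 52 mm long, walls 3 mm, heavy closed bottom 8 mm thick (centre of mass 18 mm from it), 0.15 kg; origin at the centre of the open MOUTH, z axis points from the mouth to the closed bottom (z up: mouth-down, as it starts in the chest; z down: mouth-up); sides face its x and y axes. May be absent
- cup2: square cup of bare sheet steel, 54 x 54 mm outside, 52 mm long, walls 3 mm, heavy closed bottom 8 mm thick (centre of mass 18 mm from it), 0.15 kg; origin at the centre of the open MOUTH, z axis points from the mouth to the closed bottom (z up: mouth-down, as it starts in the chest; z down: mouth-up); sides face its x and y axes. May be absent
- weight: bystander: small brass weight, 28 mm across, 34 mm high, standing on the slab near its robot-side, +y corner; origin under its centre
- stub: bystander: aluminium bar stub standing between slab and lever, 36 mm across, 50 mm high; origin under its centre
- mandrel: bystander: turned aluminium mandrel, 70 mm across, 70 mm high; origin under its centre
- jar: bystander: amber jar, 60 mm across, 75 mm high; origin under its centre
- hammer: bystander: hammer lying on the bench at the robot's right
- driver: bystander: screwdriver lying at the far side
- offcut: bystander: wooden offcut 90 x 35 x 30 mm at the far side

How it is judged (in metres and radians):
On the way, in this order (a step that is already met when the one before it is completed fails the run):
1. the hatch stands at least 1.1 rad open, its lever held by the wedge, with the robot touching neither (value of joint lid above 1.1 rad and contact force between wedge and chest above 0.1 N and contact force between each of the arm, the fingers and chest below 0.2 N and contact force between the fingers and wedge below 0.2 N), for 0.5 s.
2. every cup stands mouth-up and at rest, wholly on the slab (angle between each of cup0, cup1, cup2's own z axis and vertical above 3 rad and x of cup0 in the frame of slab between -0.103 and 0.103 m and y of cup0 in the frame of slab between -0.123 and 0.123 m and z of cup0 in the frame of slab between 0.064 and 0.08 m and linear speed of each of cup0, cup1, cup2 below 0.03 m/s and x of cup1 in the frame of slab between -0.103 and 0.103 m and y of cup1 in the frame of slab between -0.123 and 0.123 m and z of cup1 in the frame of slab between 0.064 and 0.08 m and x of cup2 in the frame of slab between -0.103 and 0.103 m and y of cup2 in the frame of slab between -0.123 and 0.123 m and z of cup2 in the frame of slab between 0.064 and 0.08 m), for 0.2 s.
At the end, for the whole second after the job is handed in: every cup stands mouth-up (within 0.14 rad) and at rest on the slab's top, its centre at least 27 mm inside the slab's edges; the hatch is shut (under 0.06 rad); the wedge lies flat on its underside on the pad, its centre within 50 mm (x) and 45 mm (y) of the pad's centre (all of step 2 and value of joint lid below 0.06 rad and x of wedge in the frame of pad between -0.05 and 0.05 m and y of wedge in the frame of pad between -0.045 and 0.045 m and z of wedge in the frame of pad below 0.009 m and angle between wedge's own z axis and vertical below 0.12 rad); the robot touches nothing.
It fails at once if one of the other things on the bench or slab is moved more than 40 mm (distance of any of weight, stub, mandrel, jar, hammer, driver, offcut from where it was at the start of the episode above 0.04 m).
Of cup0, cup1, cup2 only 2 to 3 are there at a start; the rules pass over those that are not, and their reading is None.
At some moment in a run one of wedge may be knocked a few centimetres aside while the robot is not near it.
Once in a run the grip may slacken for a moment while it holds something.
It also fails if it takes over 210 s, if anything falls off the work surface, if the arm or the gripper's body presses on something with over 40 N, if the wrist force passes 120 N, or if a joint passes its speed limit or range.

## Robot

A 6-joint arm with a two-finger parallel gripper is mounted at the origin on the work surface. World frame = base frame: x ahead of the robot, y to its left, z up, the work surface at z = 0. Lengths are in mm, angles in rad, forces in N, time in s.
With the tool pointing down it reaches from about 300 to 775 mm from the base axis. Payload 14.6 kg.
Tool frame: the origin (TCP) lies at the centre of the arm's flange, where the gripper is bolted on; the fingertips stand 199 mm ahead of it and the grasp point (between the pads) lies 180 mm ahead of it; z points along the fingers, y is the line along which they close (so a half turn about z gives the same grasp; the last joint's range is limited). The gripper opens to 94 mm and grips with 3 to 60 N. Pads are 16 mm wide; open, the fingers measure 119 mm over their backs; the gripper's body (75 mm by 177 mm) begins 78 mm behind the grasp point.
Start: joints at [-1.4, 0.3, 1.521, -0, 1.321, -0.067], TCP at [129.555, -534.515, 404.646] pointing down, gripper open.
Joint ranges: [-3.03, 3.03], [-0.79, 2.21], [0.23, 2.52], [-1.04, 4.18], [0, 3.07], [-2.55, 2.55]. Speed limits (rad/s): [2.22, 2.22, 2.57, 3.14, 3.14, 3.14].

## Interface

Orientations are given as a unit quaternion [x, y, z, w].
In Python, from cell import robot gives the robot as it stands.
- The arm moves only by the tool inch_along, called after "Emit:" as name(argument=value, ...) on one line, values as JSON. Schema: {"type":"object","properties":{"moves":{"type":"array","items":{"type":"number"},"minItems":4,"maxItems":32},"finger_gap":{"type":"number"},"squeeze":{"type":"number"},"only":{"type":"string"},"quiet":{"type":"boolean"},"lines":{"type":"string"}},"required":["moves"],"additionalProperties":false}. moves is one flat list of numbers that holds 1 to 8 rows one after another, with no inner brackets; each row has 4 numbers: dx, dy, dz in mm, then a turn about the tool's z in rad; each row shifts and turns the commanded pose from where the row before left it, along the tool's axes as they then stand; what a row does not reach is not made up. A row lasts 1/12 s, in which the tool goes at most 41.7 mm and 0.125 rad, less where a joint would pass 70% of its speed; a pose out of reach is approached as far as the arm can. finger_gap is the finger opening in mm, set as the call begins (left out keeps the last). The fingers move at their own pace and stop on an object; squeeze is the grip in N (left out, the last holds). Time passes only in rows, so rows that do not move let the fingers close. The tool returns the time, the measured TCP pose, the force, the opening and the grip force at its end. only (a regular expression) keeps the lines of the reply that match it, lines (a string "A,B") keeps lines A to B, and quiet returns only ok. Input that does not fit is refused with a message, and nothing moves.
- robot.observe(): the state, without advancing time (a new reading comes with each control period).
- robot.capture(name): name is "scene" or "side" or "wrist"; returns the picture (420x560x3 uint8, red, green, blue); there is no depth.
- robot.camera_params(name): a dict with "fx", "fy", "cx", "cy" (pixels), "extrinsics" (4x4, takes a point from camera to world coordinates). Camera axes: x right, y down, z forward; pixel columns grow to the right and rows downward; lengths in mm; the calibration is good to about 2 mm. A picture is of the moment at which its call begins: read the wrist's pose just before it. camera_params takes no time and is no camera call; for the wrist camera it gives the pose at the moment of the call.
- robot.job_done(): hands the job in; it is judged then, once.
The state is a dict: "time": time; "qpos": joint angles; "qd": joint speeds; "tau": joint torques, N m; "eef_pos": TCP position; "orientation": TCP orientation; "contact_force": force on the tool from outside, world axes, zero at the start; "moment": the same for the moment, N m; "gripper_width": finger opening in mm; "finger_force": force on a finger pad.
Only numpy, scipy, OpenCV 4.12 (cv2) and the standard library are available. Lean on these libraries where they do the work, as an engineer would, in place of code of your own. Each camera call takes 0.05 s, during which the arm holds its last target. There are 200 camera calls.

## Working session

There is one attempt and no reset: what is moved stays moved. The work goes in short steps, Python scripts to look and compute and a tool call to move; the robot and the scene stay as the last step left them, time stands still between calls to the robot, and variables do not carry over. Pictures are saved under pics/ and viewed, at most 14 in all, crops included, and the job is handed in when it is done.

```bash
ls; mkdir -p pics
```

Run:
```python
from cell import robot
import cv2,numpy as np
a=robot.capture("scene");b=robot.capture("side")
for n,i in(("scene",a),("side",b)):
    cv2.imwrite(f"pics/{n}0.png",cv2.resize(i[:,:,::-1],(800,600),interpolation=cv2.INTER_CUBIC))
    p=robot.camera_params(n);print(n,p['fx'],p['cx'],p['cy'],np.round(p['extrinsics'],3).tolist())
print(robot.observe())
```

```text
cell.py
pics
scene 429.92643756733304 283.7399999100551 207.02950839037806 [[-0.663, 0.558, -0.499, 1121.205], [0.748, 0.477, -0.461, 575.379], [-0.019, -0.679, -0.734, 947.866], [0.0, 0.0, 0.0, 1.0]]
side 408.6606086893883 281.2543573042016 211.17209741281565 [[0.993, -0.075, 0.094, 437.29], [-0.12, -0.628, 0.769, -775.715], [0.002, -0.775, -0.632, 763.574], [0.0, 0.0, 0.0, 1.0]]
{'time': 0.1, 'qpos': array([-1.39958442e+00,  3.00395791e-01,  1.52152587e+00,  8.99452438e-06,
        1.32068079e+00, -6.66132394e-02]), 'qd': array([-0.00075477, -0.00209957, -0.0020517 ,  0.0009741 , -0.00087339,
        0.00065255]), 'tau': array([ 1.10610115e-03, -5.32646334e+01, -3.53282797e+01,  7.09521957e-02,
        2.35550426e-02, -3.87940679e-05]), 'eef_pos': array([ 129.55932809, -534.48882556,  404.15088627]), 'orientation': array([ 9.92938233e-01,  1.18631406e-01, -2.20432172e-05, -5.04439800e-04]), 'contact_force': array([ 0.15878633,  0.22807523, -0.38390881]), 'moment': array([0.01764724, 0.03026771, 0.02942075]), 'finger_force': 0.0, 'gripper_width': 93.60276381872029}
```

View pics/scene0.png

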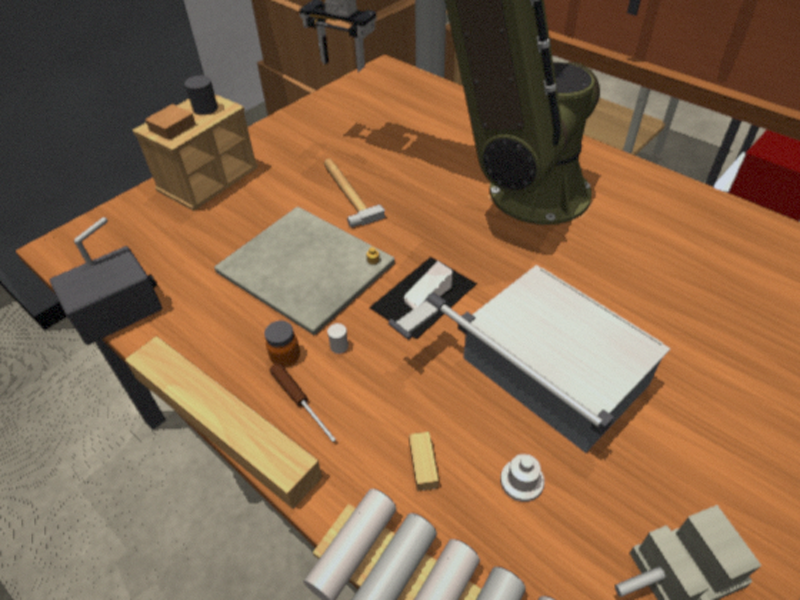

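View pics/side0.png

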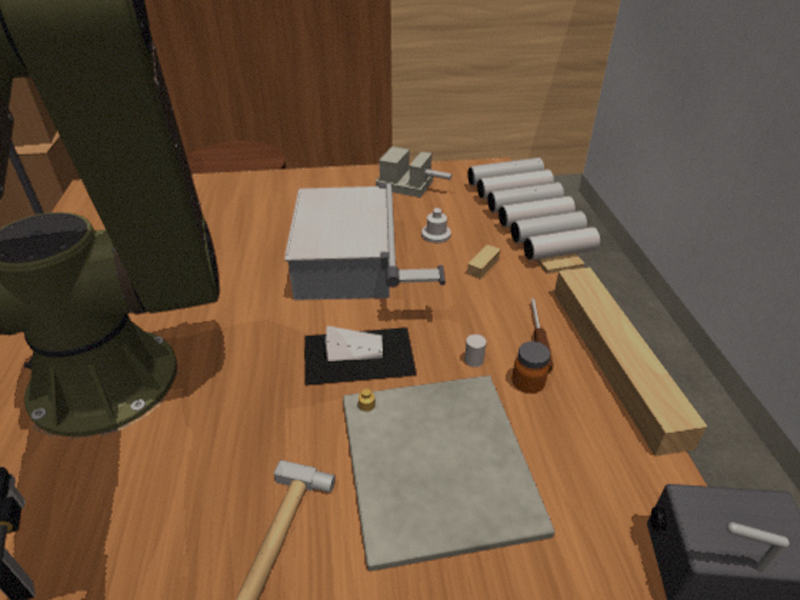

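The scene image shows the chest at right with its hatch shut, the shaft end and hub at (436,298) and the toe at (402,328). The pad with the wedge is at (424,296), the slab at (305,268), the weight at (373,256) and the stub at (338,338). The side image shows the hub at (393,275), toe (443,274), pad (360,356), and the wedge with its tall face on the left (-x).

Create h.py:
```python
from cell import robot
import numpy as np,cv2
def px(n,u,v,z,s=1.428571,P=None):
    p=P or robot.camera_params(n);E=np.array(p['extrinsics'])
    d=E[:3,:3]@np.array([(u/s-p['cx'])/p['fx'],(v/s-p['cy'])/p['fy'],1]);o=E[:3,3]
    return np.round(o+d*(z-o[2])/d[2],1)
def proj(n,X,s=1.428571,P=None):
    p=P or robot.camera_params(n);E=np.array(p['extrinsics'])
    c=E[:3,:3].T@(np.array(X,float)-E[:3,3]);return np.round([s*(p['fx']*c[0]/c[2]+p['cx']),s*(p['fy']*c[1]/c[2]+p['cy'])],0)
def save(n,name,w=800,h=600):
    cv2.imwrite(f"pics/{name}.png",cv2.resize(robot.capture(n)[:,:,::-1],(w,h),interpolation=cv2.INTER_CUBIC))
def st():
    o=robot.observe();print('t',round(o['time'],2),'tcp',np.round(o['eef_pos'],1),'q',np.round(o['qpos'],3),'w',round(o['gripper_width'],1),'ff',round(o['finger_force'],1),'F',np.round(o['contact_force'],1))
```

Run:
```python
from h import *
def L(t,n,pts,z):
    for q in pts: print(t,n,q,px(n,*q,z)[:2])
L('slab','side',[(344,398),(490,380),(550,533),(373,557)],20)
L('slab','scene',[(298,210),(393,263),(315,328),(217,267)],20)
L('pad','side',[(305,335),(411,330),(414,375),(306,382)],4)
L('pad','scene',[(433,258),(476,285),(425,335),(371,305)],4)
L('lid','side',[(300,190),(386,188),(388,250),(290,250)],108)
L('lid','scene',[(538,268),(665,350),(600,418),(465,320)],108)
L('hub','side',[(393,275)],108);L('hub','scene',[(436,298)],108)
L('toe','side',[(443,274)],108);L('toe','scene',[(402,328)],108)
L('stub','side',[(475,344)],50);L('stub','scene',[(338,332)],50)
L('weight','side',[(367,393)],34);L('weight','scene',[(373,252)],34)
L('wedgetalltop','side',[(327,327)],54);L('wedgetail','side',[(382,346),(382,358)],24)
```

```text
slab side (344, 398) [ 421.2 -113.6]
slab side (490, 380) [ 673.8 -102.6]
slab side (550, 533) [ 687.9 -388.1]
slab side (373, 557) [ 446.8 -392.9]
slab scene (298, 210) [ 448.  -385.8]
slab scene (393, 263) [435.  -92.1]
slab scene (315, 328) [670.6 -85.5]
slab scene (217, 267) [ 692.1 -374.8]
pad side (305, 335) [353.5  69.1]
pad side (411, 330) [557.7  59.2]
pad side (414, 375) [547.1 -60.1]
pad side (306, 382) [356.1 -54.3]
pad scene (433, 258) [353.9 -46.7]
pad scene (476, 285) [358.4  75.7]
pad scene (425, 335) [533.  82.]
pad scene (371, 305) [544.8 -54.4]
lid side (300, 190) [349.9 455.4]
lid side (386, 188) [548.7 441.6]
lid side (388, 250) [527.2 186. ]
lid side (290, 250) [333.5 209. ]
lid scene (538, 268) [328.4 194.2]
lid scene (665, 350) [356.3 468. ]
lid scene (600, 418) [546.9 451.6]
lid scene (465, 320) [524.7 168.3]
hub side (393, 275) [528.  101.9]
hub scene (436, 298) [517.2  94.7]
toe side (443, 274) [621.9  93.9]
toe scene (402, 328) [612.2  95. ]
stub side (475, 344) [658.3 -41.6]
stub scene (338, 332) [663.4 -23.7]
weight side (367, 393) [ 459.8 -119.7]
weight scene (373, 252) [ 448.2 -138.3]
wedgetalltop side (327, 327) [398.7  30.5]
wedgetail side (382, 346) [4.959e+02 2.000e-01]
wedgetail side (382, 358) [493.  -30.8]
```

Add to h.py:
```python
def go(x,y,z,yaw=None):
    from scipy.spatial.transform import Rotation as R
    o=robot.observe();m=R.from_quat(o['orientation']).as_matrix();c=np.arctan2(m[1,0],m[0,0])
    dy=0 if yaw is None else yaw-c
    dy=(dy+np.pi/2)%np.pi-np.pi/2
    m2=R.from_euler('z',dy).as_matrix()@m
    d=np.array([x,y,z])-o['eef_pos']
    print('yaw',round(c,3),'turn(tool)',round(-dy,3),'| delta no turn',np.round(m.T@d,1),'| delta after turn',np.round(m2.T@d,1),'n',np.ceil(np.linalg.norm(d)/41.7))
```

Run:
```python
from h import *
from scipy.spatial.transform import Rotation as R
o=robot.observe();E=np.array(robot.camera_params('wrist')['extrinsics']);M=R.from_quat(o['orientation']).as_matrix()
print(np.round(M.T@E[:3,:3],2),np.round(M.T@(E[:3,3]-o['eef_pos']),1),robot.camera_params('wrist')['fx'])
go(450,20,450,-0.07)
```

```text
[[-0.   -0.96 -0.27]
 [ 1.    0.   -0.  ]
 [ 0.   -0.27  0.96]] [80.9 -0.  20.6] 304.9993272971996
yaw 0.238 turn(tool) 0.308 | delta no turn [ 442.1 -463.4  -45.3] | delta after turn [ 280.9 -575.6  -45.2] n 16.0
```

Emit:
inch_along(moves=[0,0,-15,0.103,0,0,-15,0.103,0,0,-15,0.102,17,-36,0,0,17,-36,0,0,17,-36,0,0,17,-36,0,0,17,-36,0,0])

```text
time: 0.77
eef_pos: [227.3, -359.1, 449.3]
orientation: [0.999, -0.035, -0.0, -0.0]
contact_force: [2.1, -0.4, 1.0]
gripper_width: 94.4
finger_force: 0.0
```

Emit:
inch_along(moves=[17,-36,0,0,17,-36,0,0,17,-36,0,0,17,-36,0,0,17,-36,0,0,17,-36,0,0,17,-36,0,0,17,-36,0,0])

```text
time: 1.43
eef_pos: [383.1, -81.1, 449.7]
orientation: [0.999, -0.035, 0.0, 0.0]
contact_force: [0.8, -0.7, -0.4]
gripper_width: 94.3
finger_force: 0.0
```

Emit:
inch_along(moves=[17,-36,0,0,17,-36,0,0,17,-36,0,0,0,0,0,0,0,0,0,0])

```text
time: 1.85
eef_pos: [441.7, 22.4, 449.0]
orientation: [0.999, -0.033, -0.001, 0.0]
contact_force: [0.2, -0.5, -0.7]
gripper_width: 93.8
finger_force: 0.0
```

Run:
```python
from h import *
save('wrist','w1');st()
import pickle;pickle.dump(robot.camera_params('wrist'),open('w1.pkl','wb'))
```

```text
t 1.9 tcp [441.3  21.3 449.2] q [-0.035  0.02   1.74  -0.     1.382  1.605] w 94.1 ff 0.0 F [ 0.1  0.1 -0.2]
```

View pics/w1.png

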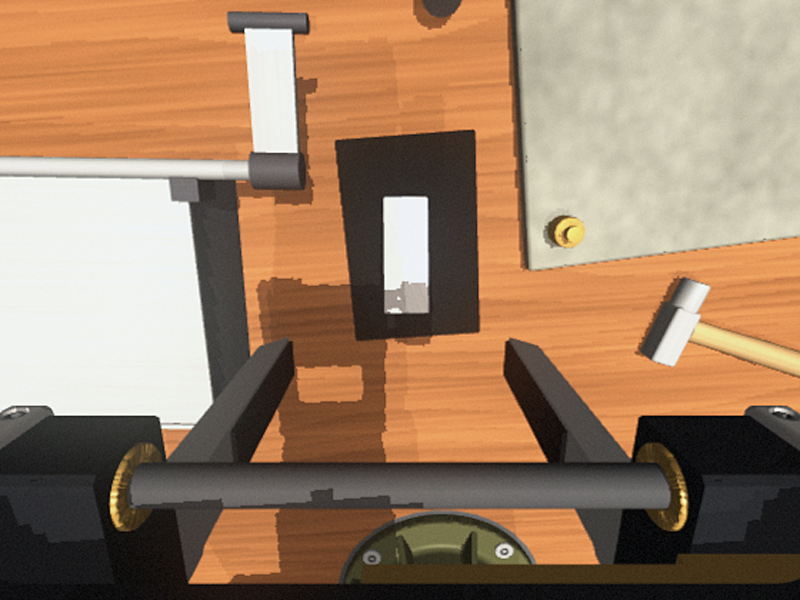

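The wrist view shows the wedge from its tail edge at row 197 to its tall edge at row 313 (columns 383–430). The pad corners are (336,141), (475,130), (479,331) and (357,339). The toe is at (268,22), the hub boss at (277,170), the weight at (569,232) and the slab corners at (527,269) and (512,0).

Run:
```python
from h import *
import pickle;P=pickle.load(open('w1.pkl','rb'))
def L(t,pts,z):
    for q in pts: print(t,px('w',*q,z,P=P)[:2],end=' ')
    print()
L('wedge tall',[(383,313),(430,313)],54);L('tail',[(384,197),(428,197)],24)
L('pad',[(336,141),(475,130),(479,331),(357,339)],4)
L('toe ends',[(228,22),(308,22)],112);L('boss ends',[(249,170),(304,170)],112);L('shaft',[(0,167),(240,169)],112)
L('lidcorner',[(236,182),(190,424)],110)
L('chest rim -y wall',[(237,182)],104);
L('weight',[(569,230)],34);L('slab',[(527,269),(800,236),(512,0)],20)
L('stub top',[(439,6)],50)
```

```text
wedge tall [398.8  38.5] wedge tall [395.9  -3.9] 
tail [499.4  30.7] tail [496.6  -9.1] 
pad [551.5  71.6] pad [552.2 -56.2] pad [355.9 -56.4] pad [355.7  70.8] 
toe ends [620.4 118.8] toe ends [616.9  67.6] 
boss ends [529.1 120.2] boss ends [526.5  81.8] 
shaft [543.  293.1] shaft [530.2 126.3] 
lidcorner [521.7 131.3] lidcorner [331.3 202.7] 
chest rim -y wall [521.6 132.8] 
weight [ 459.4 -134.1] 
slab [ 422.5 -100.7] slab [ 436.7 -355.8] slab [648.8 -85.6] 
stub top [639.3 -22.9]
```

```bash
python3 -c "
from h import *
go(454,13.5,208,-0.068)"
```

```text
yaw -0.069 turn(tool) -0.001 | delta no turn [ 13.5   6.9 241.2] | delta after turn [ 13.5   6.9 241.2] n 6.0
```

Emit:
inch_along(moves=[7,3.5,40,0,6.5,3.4,40,0,0,0,40,0,0,0,40,0,0,0,40,0,0,0,25,0,0,0,16,0,0,0,0,0])

```text
time: 2.57
eef_pos: [453.1, 11.9, 206.0]
orientation: [0.999, -0.036, -0.003, -0.0]
contact_force: [-0.6, -0.0, 0.2]
gripper_width: 93.8
finger_force: 0.0
```

Emit:
inch_along(moves=[0,0,0,0,0,0,0,0,0,0,0,0,0,0,0,0,0,0,0,0,0,0,0,0], finger_gap=30, squeeze=40)

```text
time: 3.07
eef_pos: [454.3, 13.2, 209.2]
orientation: [0.999, -0.035, 0.0, 0.0]
contact_force: [-0.3, -0.3, 0.4]
gripper_width: 57.3
finger_force: 0.0
```

```bash
python3 -c "
from h import *
st();go(454,13.5,208)"
```

```text
t 3.07 tcp [454.3  13.2 209.2] q [-0.052  0.372  1.951 -0.     0.817  1.589] w 57.3 ff 0.0 F [-0.3 -0.3  0.4]
yaw -0.07 turn(tool) -0.0 | delta no turn [-0.4 -0.3  1.2] | delta after turn [-0.4 -0.3  1.2] n 1.0
```

Emit:
inch_along(moves=[0,0,0,0,0,0,0,0,0,0,0,0,0,0,0,0,0,0,0,0,0,0,-10,0,0,0,-40,0,0,0,-40,0])

```text
time: 3.73
eef_pos: [453.6, 13.1, 298.8]
orientation: [0.999, -0.035, -0.003, 0.0]
contact_force: [1.0, 1.1, -4.4]
gripper_width: 39.7
finger_force: 40.0
```

Emit:
inch_along(moves=[0,0,-40,0,0,0,-25,0,0,0,0,0.011,0,0,0,0])

```text
time: 4.07
eef_pos: [453.9, 13.1, 364.0]
orientation: [0.999, -0.041, 0.001, 0.0]
contact_force: [-0.4, 0.3, -5.4]
gripper_width: 39.9
finger_force: 40.0
```

```bash
python3 -c "
from h import *
st();go(648,91.3,358,-0.08)"
```

```text
t 4.07 tcp [453.9  13.1 364. ] q [-0.052  0.126  1.831 -0.     1.183  1.601] w 39.9 ff 40.0 F [-0.4  0.3 -5.4]
yaw -0.082 turn(tool) -0.002 | delta no turn [187.  -93.8   6.2] | delta after turn [187.2 -93.4   6.2] n 6.0
```

Emit:
inch_along(moves=[31.2,-15.6,1,0,31.2,-15.6,1,0,31.2,-15.6,1,0,31.2,-15.6,1,0,31.2,-15.6,1,0,31.2,-15.6,1,0,0,0,0,0])

```text
time: 4.65
eef_pos: [651.8, 93.1, 351.7]
orientation: [0.999, -0.04, -0.003, 0.0]
contact_force: [-1.8, -0.9, -4.8]
gripper_width: 39.7
finger_force: 40.0
```

```bash
python3 -c "
from h import *
st();go(648,91.3,358,-0.08);save('side','s1')"
```

```text
t 4.65 tcp [651.8  93.1 351.7] q [0.086 0.586 1.237 0.    1.324 1.737] w 39.7 ff 40.0 F [-1.8 -0.9 -4.8]
yaw -0.08 turn(tool) -0.0 | delta no turn [-3.6  2.1 -6.3] | delta after turn [-3.6  2.1 -6.3] n 1.0
```

View pics/s1.png

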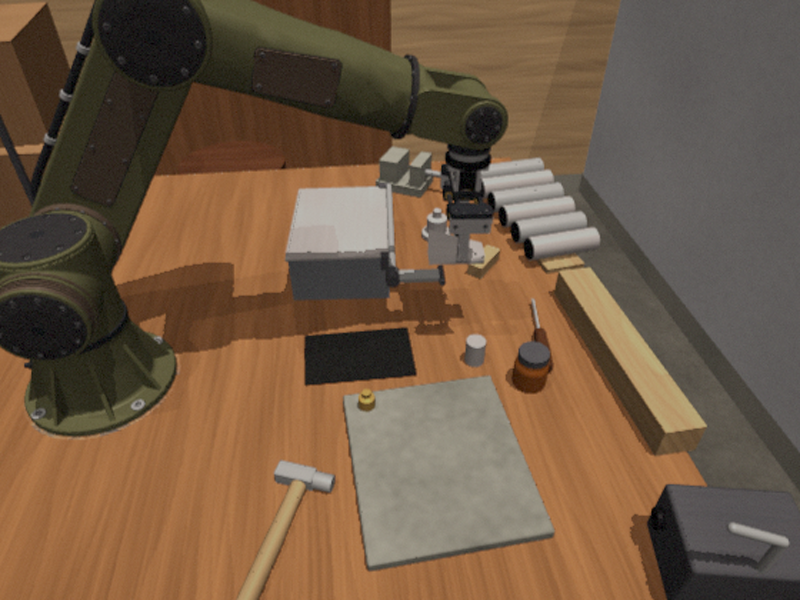

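The wedge hangs level above the toe: tall face at (430,245), toe at (443,274). Next I press down.

Emit:
inch_along(moves=[0,0,20,0,0,0,20,0,0,0,15,0,0,0,15,0,0,0,15,0,0,0,15,0,0,0,15,0,0,0,0,0])

```text
time: 5.37
eef_pos: [646.9, 90.9, 238.0]
orientation: [0.999, -0.041, -0.004, 0.0]
contact_force: [-0.7, -0.3, -4.6]
gripper_width: 40.0
finger_force: 40.0
```

```bash
python3 -c "
from h import *
st();go(527.5+.9968*121,101-.08*121,229,-0.08)"
```

```text
t 5.37 tcp [646.9  90.9 238. ] q [ 0.084  0.694  1.343 -0.     1.112  1.736] w 40.0 ff 40.0 F [-0.7 -0.3 -4.6]
yaw -0.081 turn(tool) -0.001 | delta no turn [ 1.2 -0.5  9. ] | delta after turn [ 1.2 -0.5  9. ] n 1.0
```

```bash
python3 -c "
from h import *
save('side','s2')
i=cv2.imread('pics/s2.png');cv2.imwrite('pics/s2c.png',cv2.resize(i[130:330,250:550],(750,500)))"
```

```text
(no output)
```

View pics/s2c.png

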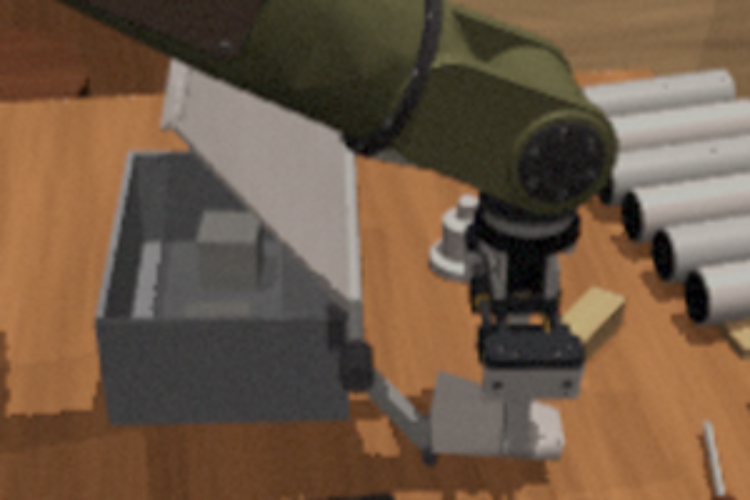

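The hatch is at about 0.9 rad and the toe rests on the wedge's front bottom edge. Next I sweep toward the hub and down.

Emit:
inch_along(moves=[-4,0,9,0,-8,0,4,0,-8,0,4,0,-8,0,4,0,-8,0,4,0,-8,0,3,0,-6,0,3,0,0,0,0,0])

```text
time: 6.08
eef_pos: [597.5, 95.4, 211.0]
orientation: [0.999, -0.04, -0.001, 0.0]
contact_force: [0.1, -0.2, -4.7]
gripper_width: 39.6
finger_force: 40.0
```

```bash
python3 -c "
from h import *
st();go(527.5+.9968*70,101-.08*70,205,-0.08)"
```

```text
t 6.08 tcp [597.5  95.4 211. ] q [ 0.098  0.637  1.514 -0.     0.991  1.75 ] w 39.6 ff 40.0 F [ 0.1 -0.2 -4.7]
yaw -0.081 turn(tool) -0.001 | delta no turn [-0.2 -0.   6. ] | delta after turn [-0.2 -0.   6. ] n 1.0
```

Emit:
inch_along(moves=[0,0,3,0,0,0,2,0,0,0,1,0,0,0,0,0])

```text
time: 6.42
eef_pos: [598.9, 95.3, 206.6]
orientation: [0.999, -0.041, 0.0, -0.0]
contact_force: [-7.4, 1.0, 7.3]
gripper_width: 39.4
finger_force: 40.0
```

```bash
python3 -c "
from h import *
st();go(597,95.4,205);save('wrist','w2')"
```

```text
t 6.42 tcp [598.9  95.3 206.6] q [0.097 0.646 1.512 0.    0.983 1.749] w 39.4 ff 40.0 F [-7.4  1.   7.3]
yaw -0.081 turn(tool) -0.0 | delta no turn [-1.9  0.1  1.6] | delta after turn [-1.9  0.1  1.6] n 1.0
```

View pics/w2.png

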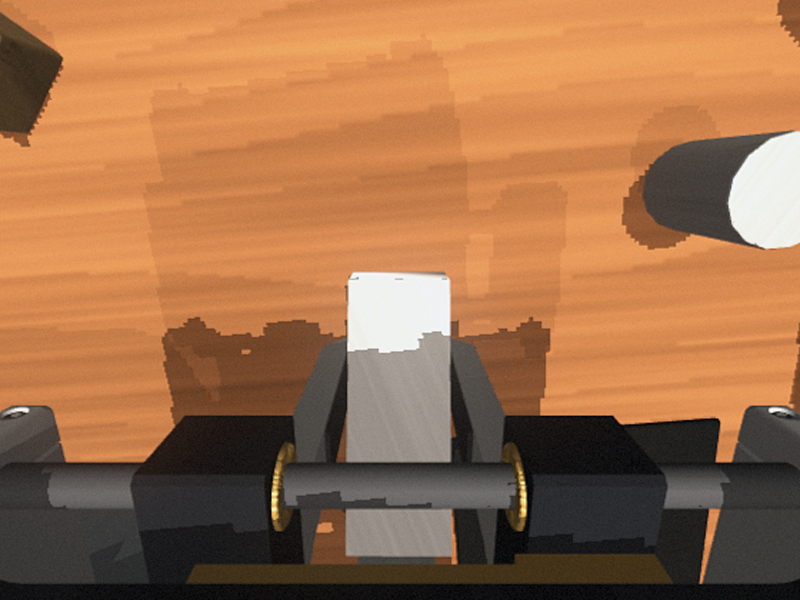

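The wedge sits on the bench (extra +12 N vertical) and the stub at (775,190) is clear. Releasing.

Emit:
inch_along(moves=[0,0,-1,0,0,0,-0.5,0,0,0,0,0,0,0,0,0,0,0,0,0], finger_gap=70)

```text
time: 6.88
eef_pos: [598.7, 95.3, 207.1]
orientation: [0.999, -0.041, 0.0, -0.0]
contact_force: [0.0, 0.3, 0.0]
gripper_width: 68.4
finger_force: 0.0
```

```bash
python3 -c "
from h import *
st()"
```

```text
t 6.88 tcp [598.7  95.3 207.1] q [ 0.097  0.645  1.512 -0.     0.984  1.75 ] w 68.4 ff 0.0 F [0.  0.3 0. ]
```

Emit:
inch_along(moves=[0,0,-20,0,0,0,-40,0,0,0,-40,0,0,0,-40,0,0,0,-40,0,0,0,-40,0,0,0,0,0,0,0,0,0], finger_gap=94)

```text
time: 7.55
eef_pos: [598.5, 95.3, 429.4]
orientation: [0.999, -0.041, 0.002, -0.0]
contact_force: [0.2, -0.6, -0.9]
gripper_width: 93.9
finger_force: 0.0
```

```bash
python3 -c "
from h import *
save('side','s3');st()"
```

```text
t 7.6 tcp [598.5  95.3 427.1] q [0.097 0.411 1.319 0.    1.411 1.749] w 93.9 ff 0.0 F [-0.5  0.2 -0.6]
```

View pics/s3.png

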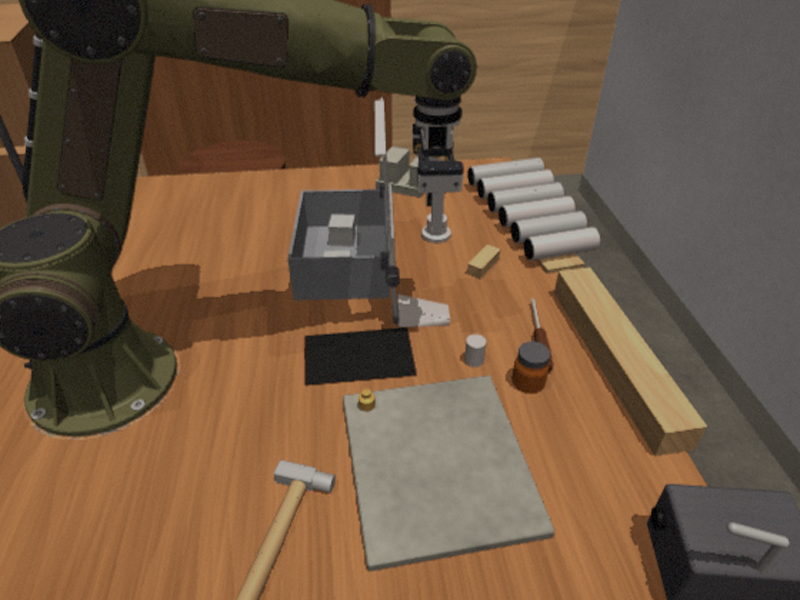

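The wedge holds the lever at (400,310) and the hatch is upright. Cups are visible at (342,228) and behind. Now I look into the chest.

```bash
python3 -c "
from h import *
go(400,110,470);go(400,310,470)"
```

```text
yaw -0.081 turn(tool) -0.0 | delta no turn [-199.     1.5  -43. ] | delta after turn [-199.     1.5  -43. ] n 5.0
yaw -0.081 turn(tool) -0.0 | delta no turn [-215.2 -197.9  -43. ] | delta after turn [-215.2 -197.9  -43. ] n 8.0
```

Emit:
inch_along(moves=[0,0,-25,0,-39,0,-5,0,-40,0,-5,0,-40,0,-5,0,-40,0,0,0,-40,0,0,0,-16,0,0,0,0,-39,0,0])

```text
time: 8.27
eef_pos: [384.9, 149.1, 466.6]
orientation: [0.999, -0.042, -0.0, 0.001]
contact_force: [1.7, -0.1, 0.7]
gripper_width: 94.1
finger_force: 0.0
```

Emit:
inch_along(moves=[0,-40,0,0,0,-40,0,0,0,-40,0,0,0,-40,0,0,0,0,0,0,0,0,0,0])

```text
time: 8.77
eef_pos: [400.4, 312.6, 464.8]
orientation: [0.999, -0.039, -0.002, 0.001]
contact_force: [0.1, -0.8, 0.2]
gripper_width: 94.3
finger_force: 0.0
```

Run:
```python
from h import *
P=robot.camera_params('wrist');save('wrist','w3');st()
import pickle;pickle.dump(P,open('w3.pkl','wb'))
```

```text
t 8.82 tcp [400.5 311.4 465.4] q [ 0.589  0.163  1.548 -0.     1.434  2.24 ] w 93.8 ff 0.0 F [-0.2  0.5 -0.3]
```

View pics/w3.png

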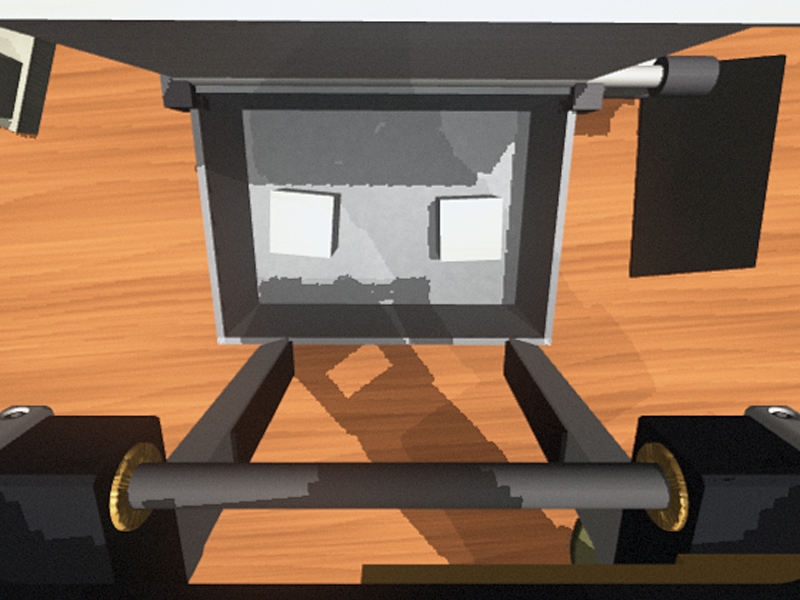

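Two cups are visible, with top faces centred at about (301,223) and (471,229). The middle place is empty.

Run:
```python
from h import *
import pickle;P=pickle.load(open('w3.pkl','rb'))
for nm,pts in (('L',[(270,190),(334,195),(331,257),(271,253)]),('R',[(440,198),(502,198),(500,261),(440,262)])):
    w=np.array([px('w',*q,60,P=P)[:2] for q in pts]);print(nm,w.tolist(),w.mean(0),[np.round(np.linalg.norm(w[i]-w[i-1]),1) for i in range(4)])
    print(cv2.minAreaRect(w.astype(np.float32)))
for q in [(192,108),(577,108),(549,343),(218,343)]: print('rim',px('w',*q,104,P=P)[:2])
for q in [(243,110),(531,110),(515,304),(260,304)]: print('floor',px('w',*q,8,P=P)[:2])
```

```text
L [[472.3, 416.7], [463.8, 362.5], [410.2, 371.6], [418.1, 424.5]] [441.1   393.825] [np.float64(54.8), np.float64(54.9), np.float64(54.4), np.float64(53.5)]
((441.0036315917969, 393.84161376953125), (54.86247634887695, 54.753990173339844), 81.08709716796875)
R [[454.2, 271.8], [450.0, 218.5], [394.7, 221.0], [398.0, 274.7]] [424.225 246.5  ] [np.float64(56.3), np.float64(53.5), np.float64(55.4), np.float64(53.8)]
((424.4500427246094, 246.39999389648438), (53.79872131347656, 56.80305099487305), 87.04605865478516)
rim [534.8 451. ]
rim [513.  173.6]
rim [331.1 190.7]
rim [353.1 467.4]
floor [544.6 445. ]
floor [523.7 178.7]
floor [335.8 194.3]
floor [356.9 460.6]
```

Run:
```python
from h import *
import pickle;P=pickle.load(open('w1.pkl','rb'))
for q in [(644,352),(674,365),(708,287),(683,280)]: print('ham',px('w',*q,20,P=P)[:2],end=' ')
print([list(px('side',*q,10)[:2]) for q in [(300,490),(245,600)]])
go(424.3,248.5,211.5,-0.065)
```

```text
ham [ 328.1 -220. ] ham [ 311.5 -251.8] ham [ 392.5 -276. ] ham [ 401.3 -251. ] [[np.float64(349.3), np.float64(-274.3)], [np.float64(282.9), np.float64(-423.9)]]
yaw -0.08 turn(tool) -0.015 | delta no turn [ 29.4  60.3 253.9] | delta after turn [ 28.5  60.7 253.9] n 7.0
```

Emit:
inch_along(moves=[14,30,5,-0.015,14.5,30.7,5,0,0,0,40,0,0,0,40,0,0,0,40,0,0,0,40,0,0,0,40,0,0,0,0,0], finger_gap=80)

```text
time: 9.48
eef_pos: [422.8, 246.3, 250.7]
orientation: [0.999, -0.034, -0.005, 0.003]
contact_force: [-0.8, 0.1, -1.1]
gripper_width: 80.0
finger_force: 0.0
```

```bash
python3 -c "
from h import *
st();go(424.3,248.5,211.5,-0.065)"
```

```text
t 9.48 tcp [422.8 246.3 250.7] q [ 0.453  0.362  1.835 -0.     0.955  2.091] w 80.0 ff 0.0 F [-0.8  0.1 -1.1]
yaw -0.068 turn(tool) -0.003 | delta no turn [ 1.7 -2.5 39.2] | delta after turn [ 1.7 -2.5 39.2] n 1.0
```

Emit:
inch_along(moves=[0.5,0,20,0,0,0,12,0,0,0,5.5,0,0,0,0,0,0,0,0,0])

```text
time: 9.9
eef_pos: [425.3, 248.2, 221.1]
orientation: [0.999, -0.033, 0.001, -0.0]
contact_force: [-0.9, 0.4, 0.6]
gripper_width: 80.1
finger_force: 0.0
```

Emit:
inch_along(moves=[0,0,0,0,0,0,0,0,0,0,0,0,0,0,0,0,0,0,0,0,0,0,0,0], finger_gap=40, squeeze=20)

```text
time: 10.4
eef_pos: [425.0, 248.4, 220.0]
orientation: [0.999, -0.033, 0.0, 0.0]
contact_force: [-2.0, -2.3, 6.0]
gripper_width: 54.2
finger_force: 20.0
```

```bash
python3 -c "
from h import *
st();go(424.3,248.5,211.5,-0.065)"
```

```text
t 10.4 tcp [425.  248.4 220. ] q [ 0.455  0.419  1.844 -0.     0.878  2.092] w 54.2 ff 20.0 F [-2.  -2.3  6. ]
yaw -0.066 turn(tool) -0.001 | delta no turn [-0.7 -0.   8.5] | delta after turn [-0.7 -0.   8.5] n 1.0
```

Emit:
inch_along(moves=[0,0,0,0,0,0,0,0,0,0,4,0,0,0,4,0,0,0,0,0], finger_gap=70)

```text
time: 10.82
eef_pos: [424.7, 248.3, 210.6]
orientation: [0.999, -0.033, -0.001, 0.0]
contact_force: [0.4, -0.9, -0.1]
gripper_width: 70.1
finger_force: 0.0
```

```bash
python3 -c "
from h import *
st()"
```

```text
t 10.82 tcp [424.7 248.3 210.6] q [0.455 0.436 1.848 0.    0.859 2.092] w 70.1 ff 0.0 F [ 0.4 -0.9 -0.1]
```

Emit:
inch_along(moves=[0,0,0,0,0,0,0,0,0,0,0,0,0,0,0,0,0,0,0,0,0,0,0,0], finger_gap=40, squeeze=20)

```text
time: 11.32
eef_pos: [424.9, 248.4, 211.7]
orientation: [0.999, -0.033, 0.0, -0.0]
contact_force: [-0.1, -0.1, -0.8]
gripper_width: 54.2
finger_force: 20.0
```

```bash
python3 -c "
from h import *
st();go(424.3,248.5,211.5,-0.065)"
```

```text
t 11.32 tcp [424.9 248.4 211.7] q [0.455 0.434 1.848 0.    0.86  2.092] w 54.2 ff 20.0 F [-0.1 -0.1 -0.8]
yaw -0.066 turn(tool) -0.001 | delta no turn [-0.6 -0.   0.2] | delta after turn [-0.6 -0.   0.2] n 1.0
```

Emit:
inch_along(moves=[0,0,-20,0,0,0,-40,0,0,0,-40,0,0,0,-25,0,0,20,0,0,0,40,0,0,0,40,0,0,0,40,0,0])

```text
time: 11.98
eef_pos: [414.9, 107.4, 336.6]
orientation: [0.999, -0.032, 0.0, 0.0]
contact_force: [1.5, -0.8, -1.5]
gripper_width: 54.1
finger_force: 20.0
```

Emit:
inch_along(moves=[0,40,0,0,0,20,0,0,0,0,0,-0.121,0,0,0,-0.121,0,0,0,-0.121,0,0,0,-0.121,0,0,0,-0.121,0,0,0,-0.121])

```text
time: 12.65
eef_pos: [411.6, 48.9, 336.6]
orientation: [0.945, 0.327, -0.0, -0.0]
contact_force: [0.3, 0.4, -1.6]
gripper_width: 53.8
finger_force: 20.0
```

Emit:
inch_along(moves=[0,0,0,-0.121,0,0,0,-0.121,0,0,0,-0.121,0,0,0,-0.121,0,0,0,-0.121,0,0,0,-0.121,0,0,0,-0.121,0,0,0,-0.121])

```text
time: 13.32
eef_pos: [411.6, 48.9, 336.6]
orientation: [0.684, 0.729, -0.0, -0.0]
contact_force: [0.3, 0.6, -1.7]
gripper_width: 54.1
finger_force: 20.0
```

```bash
python3 -c "
from h import *
st();go(565,-100,330,1.63)"
```

```text
t 13.32 tcp [411.6  48.9 336.6] q [ 0.03   0.072  1.961 -0.     1.109 -0.033] w 54.1 ff 20.0 F [ 0.3  0.6 -1.7]
yaw 1.634 turn(tool) 0.004 | delta no turn [-158.2  143.7    6.6] | delta after turn [-157.7  144.3    6.6] n 6.0
```

```bash
python3 -c "
from h import *
go(565,-45,222,1.63)"
```

```text
yaw 1.634 turn(tool) 0.004 | delta no turn [-103.4  147.2  114.6] | delta after turn [-102.8  147.6  114.6] n 6.0
```

Emit:
inch_along(moves=[-23,33,0,0.004,-23,33,0,0,-23,33,0,0,-23,33,20,0,-11,15.5,35,0,0,0,35,0,0,0,24,0,0,0,0,0])

```text
time: 13.98
eef_pos: [560.8, -44.6, 218.9]
orientation: [0.688, 0.725, -0.003, -0.004]
contact_force: [0.1, 0.7, -1.9]
gripper_width: 53.8
finger_force: 20.0
```

Emit:
inch_along(moves=[0,0,0,0,0,0,0,0], squeeze=8)

```text
time: 14.15
eef_pos: [562.5, -44.4, 225.9]
orientation: [0.688, 0.726, 0.001, 0.001]
contact_force: [-0.0, 0.0, -0.9]
gripper_width: 54.4
finger_force: 8.0
```

```bash
python3 -c "
from h import *
st();go(565,-60,221,1.63)"
```

```text
t 14.15 tcp [562.5 -44.4 225.9] q [-0.144  0.539  1.636  0.     0.965 -0.197] w 54.4 ff 8.0 F [-0.   0.  -0.9]
yaw 1.624 turn(tool) -0.006 | delta no turn [-15.7   1.7   4.9] | delta after turn [-15.7   1.6   4.9] n 1.0
```

Lower 5 mm and push against the slab edge, watching the force.

Emit:
inch_along(moves=[-8,0,5,0,-8,0,0,0,-3,0,0,0,-3,0,0,0,-3,0,0,0,-3,0,0,0,-2,0,0,0,0,0,0,0])

```text
time: 14.82
eef_pos: [563.8, -74.5, 220.1]
orientation: [0.688, 0.726, 0.001, 0.0]
contact_force: [-0.5, 5.1, 2.4]
gripper_width: 53.8
finger_force: 8.0
```

```bash
python3 -c "
from h import *
st();go(565,-75,221,1.63);save('side','s4');i=cv2.imread('pics/s4.png');cv2.imwrite('pics/s4c.png',cv2.resize(i[280:430,330:555],(750,500)))"
```

```text
t 14.82 tcp [563.8 -74.5 220.1] q [-1.960e-01  5.570e-01  1.624e+00  1.000e-03  9.600e-01 -2.490e-01] w 53.8 ff 8.0 F [-0.5  5.1  2.4]
yaw 1.624 turn(tool) -0.006 | delta no turn [-0.5  1.1 -0.9] | delta after turn [-0.5  1.1 -0.9] n 1.0
```

View pics/s4c.png

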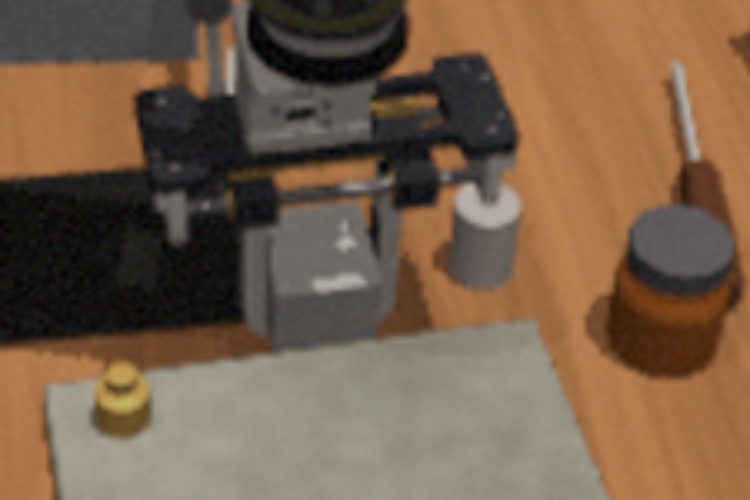

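The cup's lower edge presses on the slab edge (5 N) and it has begun to tip forward. I raise and push on.

Emit:
inch_along(moves=[-2,0,-2,0,-2,0,-2,0,-3,0,-2,0,-4,0,-2,0,-5,0,-1,0,-5,0,0,0,-5,0,0,0,-5,0,0,0])

```text
time: 15.53
eef_pos: [565.3, -106.1, 228.1]
orientation: [0.688, 0.725, 0.0, 0.0]
contact_force: [-0.1, 3.7, -0.6]
gripper_width: 53.7
finger_force: 8.0
```

```bash
python3 -c "
from h import *
st();save('side','s5');i=cv2.imread('pics/s5.png');cv2.imwrite('pics/s5c.png',cv2.resize(i[280:430,330:555],(750,500)))"
```

```text
t 15.53 tcp [ 565.3 -106.1  228.1] q [-0.249  0.556  1.601 -0.     0.984 -0.302] w 53.7 ff 8.0 F [-0.1  3.7 -0.6]
```

View pics/s5c.png

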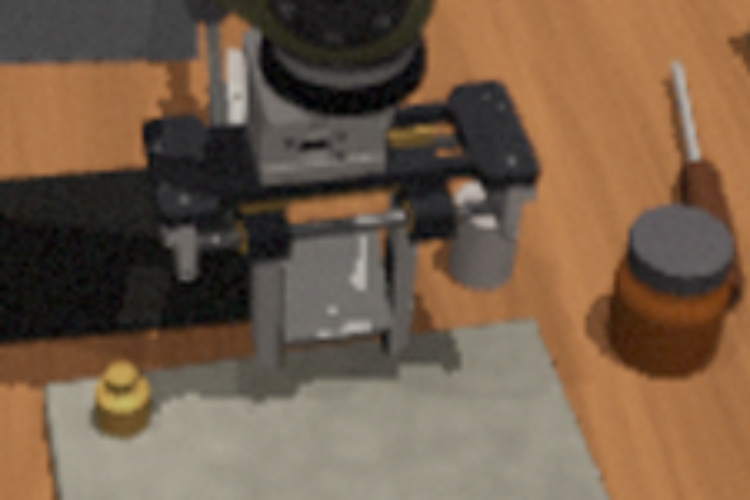

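The closed bottom now faces forward (-y), tilted about 70°. I continue over the edge and press it flat on the slab.

Emit:
inch_along(moves=[-6,0,0,0,-6,0,0,0,-6,0,0,0,-6,0,0,0,0,0,2,0,0,0,0,0])

```text
time: 16.08
eef_pos: [566.6, -130.5, 226.7]
orientation: [0.688, 0.725, -0.0, 0.001]
contact_force: [-2.5, -4.0, 6.3]
gripper_width: 53.9
finger_force: 8.0
```

```bash
python3 -c "
from h import *
st()"
```

```text
t 16.08 tcp [ 566.6 -130.5  226.7] q [-2.890e-01  5.700e-01  1.583e+00 -1.000e-03  9.870e-01 -3.410e-01] w 53.9 ff 8.0 F [-2.5 -4.   6.3]
```

Emit:
inch_along(moves=[0,0,-25,0,0,0,-25,0,30,0,0,0,40,0,0,0,20,0,0,0,0,0,20,0,0,0,0,0])

```text
time: 16.67
eef_pos: [561.1, -38.6, 253.5]
orientation: [0.687, 0.726, -0.001, -0.001]
contact_force: [-0.2, -0.6, -2.1]
gripper_width: 54.3
finger_force: 8.0
```

```bash
python3 -c "
from h import *
st();save('side','s6');go(565,-40,221)
i=cv2.imread('pics/s6.png');cv2.imwrite('pics/s6c.png',cv2.resize(i[250:400,330:555],(750,500)))"
```

```text
t 16.67 tcp [561.1 -38.6 253.5] q [-0.134  0.496  1.627 -0.     1.023 -0.188] w 54.3 ff 8.0 F [-0.2 -0.6 -2.1]
yaw 1.625 turn(tool) -0.0 | delta no turn [-0.8  3.7 33.7] | delta after turn [-0.8  3.7 33.7] n 1.0
```

View pics/s6c.png

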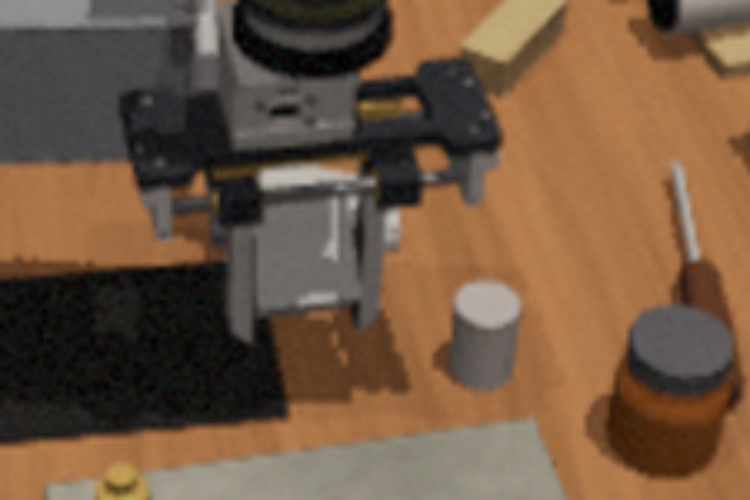

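It is now lying at about 90°, closed bottom toward -y. Second push pass to bring it to 180°.

Emit:
inch_along(moves=[0,3,20,0,-8,0,12,0,-10,0,0,0,-6,0,0,0,-3,0,0,0,-3,0,0,0,-3,0,0,0,-2,0,0,0])

```text
time: 17.38
eef_pos: [566.7, -74.7, 224.7]
orientation: [0.688, 0.726, 0.0, 0.0]
contact_force: [-0.0, 0.4, -0.4]
gripper_width: 54.0
finger_force: 8.0
```

```bash
python3 -c "
from h import *
st()"
```

```text
t 17.38 tcp [566.7 -74.7 224.7] q [-0.195  0.555  1.614  0.     0.972 -0.248] w 54.0 ff 8.0 F [-0.   0.4 -0.4]
```

Emit:
inch_along(moves=[-2,0,-2,0,-2,0,-2,0,-3,0,-2,0,-4,0,-2,0,-5,0,-1,0,-5,0,0,0,-5,0,0,0,-5,0,0,0])

```text
time: 18.05
eef_pos: [568.3, -105.9, 233.0]
orientation: [0.688, 0.726, -0.0, -0.0]
contact_force: [-0.5, 1.0, -1.7]
gripper_width: 54.2
finger_force: 8.0
```

```bash
python3 -c "
from h import *
st()"
```

```text
t 18.05 tcp [ 568.3 -105.9  233. ] q [-0.248  0.555  1.59  -0.     0.997 -0.3  ] w 54.2 ff 8.0 F [-0.5  1.  -1.7]
```

Emit:
inch_along(moves=[-6,0,0,0,-6,0,0,0,-6,0,0,0,-6,0,0,0,-6,0,0,0,0,0,0,0])

```text
time: 18.55
eef_pos: [569.9, -136.3, 233.1]
orientation: [0.688, 0.725, -0.0, 0.0]
contact_force: [0.5, -1.0, -1.5]
gripper_width: 54.0
finger_force: 8.0
```

```bash
python3 -c "
from h import *
st();save('side','s7')
i=cv2.imread('pics/s7.png');cv2.imwrite('pics/s7c.png',cv2.resize(i[280:430,330:555],(750,500)))"
```

```text
t 18.55 tcp [ 569.9 -136.3  233.1] q [-0.297  0.569  1.566 -0.     1.006 -0.349] w 54.0 ff 8.0 F [ 0.5 -1.  -1.5]
```

View pics/s7c.png

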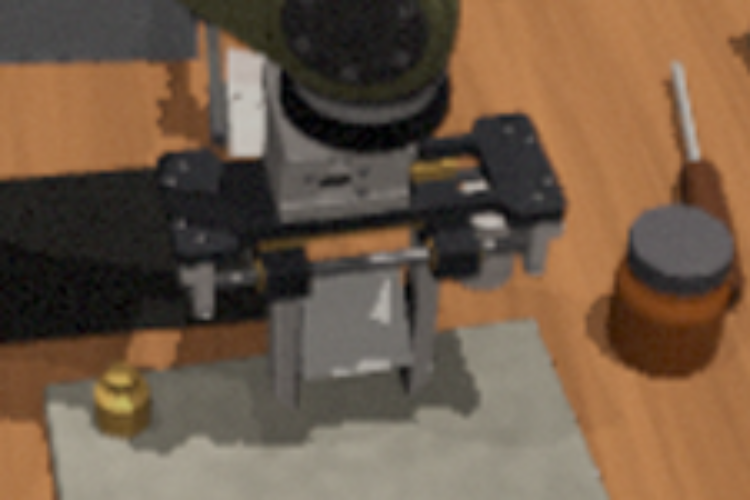

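The face seen in the last pictures is the closed bottom pointing up-forward, so the tilt is still about 50°. The flat press did not turn it further. I'll drag it forward while pressing on the slab, so friction at the lip rotates it.

Emit:
inch_along(moves=[0,0,2,0,-5,0,2,0,-5,0,1,0,-5,0,1,0], squeeze=6)

```text
time: 18.93
eef_pos: [570.7, -150.5, 226.9]
orientation: [0.688, 0.726, -0.0, -0.0]
contact_force: [0.5, 0.4, -0.6]
gripper_width: 54.0
finger_force: 6.0
```

```bash
python3 -c "
from h import *
st()"
```

```text
t 18.93 tcp [ 570.7 -150.5  226.9] q [-0.32   0.586  1.556 -0.     1.    -0.373] w 54.0 ff 6.0 F [ 0.5  0.4 -0.6]
```

Emit:
inch_along(moves=[-6,0,1,0,-6,0,1,0,-6,0,0,0,-6,0,0,0,-6,0,0,0])

```text
time: 19.35
eef_pos: [572.2, -180.9, 225.1]
orientation: [0.688, 0.726, -0.0, 0.0]
contact_force: [0.1, 1.3, 0.1]
gripper_width: 54.1
finger_force: 6.0
```

```bash
python3 -c "
from h import *
st()"
```

```text
t 19.35 tcp [ 572.2 -180.9  225.1] q [-0.367  0.607  1.525 -0.     1.009 -0.42 ] w 54.1 ff 6.0 F [0.1 1.3 0.1]
```

Emit:
inch_along(moves=[-6,0,0,0,-6,0,0,0,-6,0,0,0,-6,0,0,0])

```text
time: 19.68
eef_pos: [573.5, -204.7, 225.1]
orientation: [0.688, 0.726, -0.0, -0.0]
contact_force: [1.1, 0.3, 1.2]
gripper_width: 53.9
finger_force: 6.0
```

```bash
python3 -c "
from h import *
st()"
```

```text
t 19.68 tcp [ 573.5 -204.7  225.1] q [-0.403  0.624  1.497 -0.     1.02  -0.456] w 53.9 ff 6.0 F [1.1 0.3 1.2]
```

Add to h.py:
```python
def crop(n,X,r,P=None):
    i=robot.capture(n)[:,:,::-1];u,v=proj(n,X,s=1).astype(int)
    u=int(np.clip(u,r,559-r));v=int(np.clip(v,r,419-r))
    return i[v-r:v+r,u-r:u+r]
def mont(name,r=(45,55,170)):
    p=robot.observe()['eef_pos']-[0,0,180]
    L=[crop('side',p,r[0]),crop('scene',p,r[1]),crop('wrist',p,r[2])]
    m=np.zeros((600,800,3),np.uint8)
    for k,(x,y,s) in enumerate([(0,0,390),(400,0,390),(0,395,205)]):
        m[y:y+s,x:x+s]=cv2.resize(L[k],(s,s),interpolation=cv2.INTER_CUBIC)
    cv2.imwrite(f'pics/{name}.png',m)
```

```bash
python3 -c "
from h import *
mont('m1')"
```

```text
(no output)
```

View pics/m1.png

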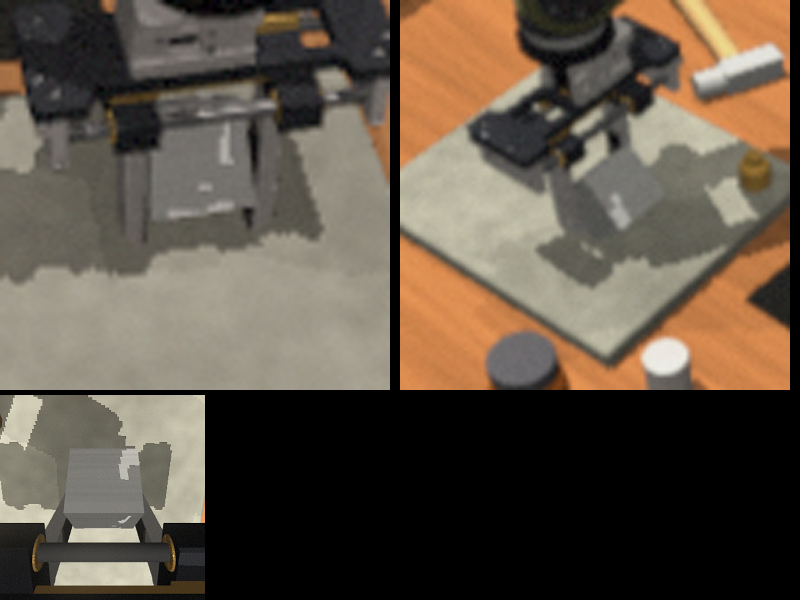

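The scene and wrist crops show the cup tilted about 50° with its lip resting on the slab; it slid up in the fingers instead of turning. Its centre of mass is ahead of the lip, so releasing it here will lay it on its side. Then I regrasp near the mouth.

Run:
```python
from h import *
import pickle;pickle.dump([robot.capture(n) for n in('side','scene','wrist')],open('b0.pkl','wb'))
```

Emit:
inch_along(moves=[0,0,0,0,0,0,0,0,0,0,0,0,0,0,0,0,0,0,0,0], finger_gap=74)

```text
time: 20.4
eef_pos: [573.5, -204.0, 225.1]
orientation: [0.688, 0.726, 0.0, -0.0]
contact_force: [0.1, 0.2, 0.1]
gripper_width: 74.0
finger_force: 0.0
```

Run:
```python
from h import *
import pickle;B=pickle.load(open('b0.pkl','rb'))
A=[robot.capture(n) for n in('side','scene','wrist')]
pickle.dump(A,open('b1.pkl','wb'));st()
# score hypotheses: box edges of lying cup (phi=90) or tilted, gradient along projected visible edges
p=robot.observe()['eef_pos']
def score(name,img,c,yaw,dims):
    g=cv2.GaussianBlur(cv2.cvtColor(img,cv2.COLOR_RGB2GRAY),(3,3),0).astype(np.float32)
    gx=cv2.Sobel(g,5,1,0);gy=cv2.Sobel(g,5,0,1);m=np.hypot(gx,gy)
    ux=np.array([np.cos(yaw),np.sin(yaw),0]);uy=np.array([-np.sin(yaw),np.cos(yaw),0]);a,b,h=dims
    t=[c+ux*i*a/2+uy*j*b/2+[0,0,h] for i,j in((-1,-1),(1,-1),(1,1),(-1,1))]
    s=0;n=0;P=robot.camera_params(name)
    for i in range(4):
        for k in np.linspace(0.05,.95,15):
            u,v=proj(name,t[i]*(1-k)+t[i-1]*k,s=1,P=P)
            if 0<=u<559 and 0<=v<419: s+=m[int(v),int(u)];n+=1
    return s/max(n,1)
best=[]
for y in range(-250,-195,3):
  for x in range(564,584,3):
    c=np.array([x,y,20.]);best.append((score('wrist',A[2],c,.06,(54,52,54))+score('scene',A[1],c,.06,(54,52,54)),x,y))
best.sort(reverse=True);print(best[:6])
```

```text
t 20.55 tcp [ 573.5 -204.1  225.1] q [-0.402  0.624  1.498  0.     1.02  -0.455] w 74.3 ff 0.0 F [ 0.4 -0.4 -0.6]
[(np.float32(284.66467), 564, -196), (np.float32(261.1109), 573, -196), (np.float32(256.95016), 567, -196), (np.float32(245.90247), 570, -196), (np.float32(245.40341), 564, -241), (np.float32(243.61502), 582, -247)]
```

Emit:
inch_along(moves=[0,0,-40,0,0,0,-40,0,0,0,-40,0,0,0,-40,0,0,0,-40,0,30,0,0,0,40,0,0,0,40,0,0,0], finger_gap=90)

```text
time: 21.22
eef_pos: [567.2, -93.5, 425.6]
orientation: [0.689, 0.725, 0.0, 0.0]
contact_force: [0.8, -0.5, -0.6]
gripper_width: 89.9
finger_force: 0.0
```

Emit:
inch_along(moves=[40,0,0,0,40,0,0,0,0,0,0,0])

```text
time: 21.47
eef_pos: [562.9, -8.9, 425.4]
orientation: [0.686, 0.727, 0.001, -0.0]
contact_force: [0.2, 0.2, -0.1]
gripper_width: 89.9
finger_force: 0.0
```

Add to h.py:
```python
def diffslab(n,roi):
    """changed region against the starting picture, 800x600 pixels"""
    a=cv2.imread(f'pics/{n}0.png');b=cv2.resize(robot.capture(n)[:,:,::-1],(800,600),interpolation=cv2.INTER_CUBIC)
    d=(cv2.absdiff(a,b).max(2)>28).astype(np.uint8);x0,y0,x1,y1=roi;m=np.zeros_like(d);m[y0:y1,x0:x1]=d[y0:y1,x0:x1]
    m=cv2.morphologyEx(m,cv2.MORPH_OPEN,np.ones((5,5)))
    k,l,s,c=cv2.connectedComponentsWithStats(m)
    out=[]
    for i in range(1,k):
        if s[i,4]>150: out.append((s[i].tolist(),cv2.approxPolyDP(cv2.convexHull(np.argwhere(l==i)[:,::-1].astype(np.int32)),3,True)[:,0].tolist()))
    return out,b
```

Run:
```python
from h import *
st()
for n,roi in(('side',(345,375,555,560)),('scene',(215,208,395,330))):
    o,b=diffslab(n,roi)
    for q in o: print(n,q)
    cv2.imwrite(f'pics/{n}_d.png',b)
```

```text
t 21.47 tcp [562.9  -8.9 425.4] q [-8.100e-02  3.140e-01  1.454e+00  1.000e-03  1.373e+00 -1.390e-01] w 89.9 ff 0.0 F [ 0.2  0.2 -0.1]
side ([427, 399, 38, 29, 885], [[464, 424], [432, 427], [427, 403], [458, 399]])
side ([420, 419, 46, 32, 998], [[464, 445], [429, 450], [423, 444], [420, 421], [465, 426]])
scene ([325, 208, 43, 14, 471], [[367, 213], [357, 221], [343, 221], [325, 212], [325, 208], [366, 208]])
scene ([346, 226, 14, 28, 315], [[359, 253], [349, 249], [346, 227], [357, 226]])
scene ([291, 242, 38, 43, 1141], [[328, 273], [317, 283], [307, 284], [293, 274], [291, 253], [309, 242], [321, 249]])
```

Run:
```python
from h import *
print('top',[px('side',*q,74)[:2].tolist() for q in [(432,427),(464,424),(458,399),(427,403)]])
print('bot',[px('side',*q,20)[:2].tolist() for q in [(429,450),(464,445)]])
b=cv2.imread('pics/side_d.png')
for q in [(445,413),(440,436),(455,434),(445,443)]: print(q,b[q[1]-2:q[1]+3,q[0]-2:q[0]+3].mean((0,1)).round())
cv2.imwrite('pics/z.png',np.hstack([cv2.resize(b[380:470,400:490],(400,400),interpolation=cv2.INTER_CUBIC),cv2.resize(cv2.imread('pics/scene_d.png')[215:305,270:360],(400,400),interpolation=cv2.INTER_CUBIC)]))
```

```text
top [[549.1, -233.7], [597.2, -233.8], [597.8, -184.7], [548.8, -187.0]]
bot [[546.2, -234.4], [601.4, -231.6]]
(445, 413) [165. 172. 176.]
(440, 436) [86. 90. 93.]
(455, 434) [86. 91. 93.]
(445, 443) [86. 91. 92.]
```

Run:
```python
from h import *
b=cv2.cvtColor(cv2.imread('pics/scene_d.png'),cv2.COLOR_BGR2GRAY);w=robot.capture('wrist');w=cv2.cvtColor(w,cv2.COLOR_RGB2GRAY)
for n,I,s in(('scene',b,1.428571),('wrist',w,1)):
  print(n,I.shape)
  for z in(70,60,50,40,30):
    print(z,'+y face',[ (lambda q:(int(I[int(q[1]),int(q[0])]) if 0<=q[1]<I.shape[0] and 0<=q[0]<I.shape[1] else None))(proj(n,[x,-184.5,z],s=s)) for x in range(550,600,6)])
  print('+x',[int(I[int(q[1]),int(q[0])]) if 0<=q[1]<I.shape[0] else None for q in [proj(n,[600,y,47],s=s) for y in range(-232,-186,8)]])
```

```text
scene (600, 800)
70 +y face [128, 121, 156, 125, 148, 141, 197, 172, 135]
60 +y face [81, 82, 81, 84, 115, 117, 114, 106, 89]
50 +y face [78, 79, 87, 113, 118, 118, 119, 115, 91]
40 +y face [79, 88, 113, 118, 116, 116, 117, 98, 92]
30 +y face [93, 116, 116, 116, 116, 117, 116, 105, 88]
+x [116, 95, 94, 93, 94, 94]
wrist (420, 560)
70 +y face [99, 98, 96, 118, 116, 121, 117, 118, 47]
60 +y face [77, 155, 155, 157, 157, 158, 156, 157, 81]
50 +y face [79, 157, 157, 155, 159, 158, 156, 159, 82]
40 +y face [139, 156, 159, 156, 157, 157, 155, 158, 84]
30 +y face [140, 151, 154, 156, 157, 157, 159, 155, 103]
+x [75, 69, 66, 54, 119, 85]
```

Colours differ between views on the +y face, so it is hollow: the cup lies on its side, mouth at y≈-184 and closed bottom at y≈-235. I grasp it near the mouth.

```bash
python3 -c "
from h import *
go(573.5,-195,225)"
```

```text
yaw 1.625 turn(tool) -0.0 | delta no turn [-180.9    0.3  200.2] | delta after turn [-180.9    0.3  200.2] n 7.0
```

Emit:
inch_along(moves=[-40,0,0,0,-40,0,0,0,-40,0,0,0,-40,0,0,0,-26,0,0,0,0,0,0,0,0,0,0,0], finger_gap=80)

```text
time: 22.2
eef_pos: [572.8, -202.7, 424.5]
orientation: [0.69, 0.724, -0.0, -0.0]
contact_force: [-0.1, 0.1, 0.5]
gripper_width: 80.1
finger_force: 0.0
```

```bash
python3 -c "
from h import *
go(573.5,-195,225)"
```

```text
yaw 1.62 turn(tool) -0.0 | delta no turn [  7.6   1.2 199.5] | delta after turn [  7.6   1.2 199.5] n 5.0
```

Emit:
inch_along(moves=[7.6,1,40,0,0,0,40,0,0,0,40,0,0,0,40,0,0,0,25,0,0,0,14.5,0,0,0,0,0,0,0,0,0])

```text
time: 22.87
eef_pos: [574.0, -192.1, 225.8]
orientation: [0.688, 0.726, -0.0, -0.0]
contact_force: [-0.2, -0.4, 0.1]
gripper_width: 80.1
finger_force: 0.0
```

Emit:
inch_along(moves=[0,0,0,0,0,0,0,0,0,0,0,0,0,0,0,0,0,0,0,0], finger_gap=40, squeeze=15)

```text
time: 23.28
eef_pos: [574.0, -192.5, 226.4]
orientation: [0.688, 0.726, 0.0, 0.0]
contact_force: [-1.3, 0.9, 4.3]
gripper_width: 53.8
finger_force: 15.0
```

```bash
python3 -c "
from h import *
st();go(573.5,-195,225)"
```

```text
t 23.28 tcp [ 574.  -192.5  226.4] q [-0.384  0.615  1.508  0.     1.017 -0.437] w 53.8 ff 15.0 F [-1.3  0.9  4.3]
yaw 1.624 turn(tool) -0.0 | delta no turn [-2.5 -0.6  1.4] | delta after turn [-2.5 -0.6  1.4] n 1.0
```

Emit:
inch_along(moves=[0,0,-20,0,0,0,-30,0,0,0,0,0,0,0,0,0])

```text
time: 23.62
eef_pos: [574.0, -192.5, 277.0]
orientation: [0.688, 0.726, 0.001, 0.001]
contact_force: [0.3, 0.3, -3.0]
gripper_width: 54.0
finger_force: 15.0
```

```bash
python3 -c "
from h import *
st()"
```

```text
t 23.62 tcp [ 574.  -192.5  277. ] q [-0.384  0.548  1.481  0.     1.109 -0.437] w 54.0 ff 15.0 F [ 0.3  0.3 -3. ]
```

Emit:
inch_along(moves=[0,0,20,0,0,0,0,0,0,0,0,0,0,0,0,0,0,0,0,0,0,0,0,0,0,0,0,0,0,0,0,0], squeeze=3)

```text
time: 24.28
eef_pos: [573.9, -192.5, 255.9]
orientation: [0.688, 0.726, 0.0, 0.0]
contact_force: [-0.7, -0.2, -1.1]
gripper_width: 53.9
finger_force: 3.0
```

Run:
```python
from h import *
st()
for n,roi in(('side',(345,375,555,560)),):
    o,b=diffslab(n,roi)
    for q in o: print(n,q)
    cv2.imwrite(f'pics/{n}_e.png',b)
p=robot.observe()['eef_pos']-[0,0,180];print('pivot px',proj('side',p),'z-19',proj('side',p-[0,0,19]))
# grey profile down the column through the cup middle, in front of it
g=cv2.cvtColor(b,cv2.COLOR_BGR2GRAY);u,v=proj('side',p).astype(int);print(u,[ (r,int(g[r,u-4:u+5].mean())) for r in range(v-40,v+60,3)])
```

```text
t 24.28 tcp [ 573.9 -192.5  255.9] q [-0.384  0.575  1.494 -0.     1.072 -0.437] w 53.9 ff 3.0 F [-0.7 -0.2 -1.1]
side ([345, 375, 141, 71, 6206], [[485, 375], [480, 428], [459, 441], [435, 445], [375, 441], [348, 421], [345, 382], [416, 375]])
pivot px [444. 403.] z-19 [443. 412.]
444 [(363, 19), (366, 92), (369, 130), (372, 103), (375, 71), (378, 85), (381, 123), (384, 131), (387, 130), (390, 116), (393, 111), (396, 113), (399, 113), (402, 121), (405, 186), (408, 186), (411, 189), (414, 192), (417, 196), (420, 129), (423, 81), (426, 81), (429, 81), (432, 81), (435, 81), (438, 85), (441, 87), (444, 102), (447, 151), (450, 158), (453, 159), (456, 158), (459, 159), (462, 157)]
```

Add to h.py:
```python
def rows(piv,a,b,c,phi,n='side'):
    """a: pivot to side A, b: pivot to mouth, c: pivot to plate; rotates forward (-y)"""
    o={}
    for k,(x,z) in dict(Amouth=(a,-b),Aplate=(a,c),Bplate=(a-54,c),Bmouth=(a-54,-b)).items():
        f=x*np.cos(phi)+z*np.sin(phi);u=-x*np.sin(phi)+z*np.cos(phi)
        o[k]=int(proj(n,piv+np.array([.06*f,-f,u]))[1])
    return o
```

Run:
```python
from h import *
p=robot.observe()['eef_pos']-[0,0,180]
for d in(90,105,120,135,150,165,180): print(d,rows(p,26.4,9,43,np.radians(d)))
```

```text
90 {'Amouth': 410, 'Aplate': 437, 'Bplate': 413, 'Bmouth': 387}
105 {'Amouth': 406, 'Aplate': 436, 'Bplate': 422, 'Bmouth': 390}
120 {'Amouth': 401, 'Aplate': 434, 'Bplate': 429, 'Bmouth': 394}
135 {'Amouth': 397, 'Aplate': 430, 'Bplate': 434, 'Bmouth': 399}
150 {'Amouth': 393, 'Aplate': 424, 'Bplate': 437, 'Bmouth': 404}
165 {'Amouth': 389, 'Aplate': 417, 'Bplate': 437, 'Bmouth': 409}
180 {'Amouth': 387, 'Aplate': 409, 'Bplate': 435, 'Bmouth': 413}
```

The cup is held and has drooped only to about 100°, so it needs the edge again. This time the grip point follows an arc about the slab edge.

Emit:
inch_along(moves=[0,0,0,0,0,0,-10,0,36,0,0,0,40,0,0,0,40,0,0,0,40,0,0,0,0,0,0,0,0,0,0,0], squeeze=8)

```text
time: 25.0
eef_pos: [565.7, -34.9, 266.6]
orientation: [0.687, 0.727, 0.0, 0.0]
contact_force: [-0.6, -0.6, -1.9]
gripper_width: 53.9
finger_force: 8.0
```

```bash
python3 -c "
from h import *
st();go(571,-38,222)"
```

```text
t 25.0 tcp [565.7 -34.9 266.6] q [-0.126  0.485  1.607  0.     1.048 -0.182] w 53.9 ff 8.0 F [-0.6 -0.6 -1.9]
yaw 1.627 turn(tool) -0.0 | delta no turn [-3.4  5.1 44.6] | delta after turn [-3.4  5.1 44.6] n 2.0
```

Emit:
inch_along(moves=[0,5,25,0,-3,0,19.6,0,0,0,0,0,0,0,0,0,-5,0,0,0,-5,0,0,0,0,0,0,0], squeeze=6)

```text
time: 25.58
eef_pos: [571.6, -50.6, 222.3]
orientation: [0.688, 0.725, 0.0, 0.001]
contact_force: [-0.6, -0.1, -1.9]
gripper_width: 53.8
finger_force: 6.0
```

```bash
python3 -c "
from h import *
st()"
```

```text
t 25.58 tcp [571.6 -50.6 222.3] q [-0.152  0.562  1.608 -0.     0.969 -0.204] w 53.8 ff 6.0 F [-0.6 -0.1 -1.9]
```

Emit:
inch_along(moves=[-4,0,-5,0,-4,0,-5,0,-5,0,-4,0,-5,0,-4,0,-6,0,-3,0,-6,0,-2.4,0,-6,0,-1.2,0,-6,0,-1,0])

```text
time: 26.25
eef_pos: [573.6, -92.0, 246.8]
orientation: [0.688, 0.726, 0.0, 0.0]
contact_force: [-0.4, 1.7, -1.2]
gripper_width: 53.9
finger_force: 6.0
```

```bash
python3 -c "
from h import *
st()"
```

```text
t 26.25 tcp [573.6 -92.  246.8] q [-0.222  0.54   1.575  0.     1.026 -0.275] w 53.9 ff 6.0 F [-0.4  1.7 -1.2]
```

Emit:
inch_along(moves=[-6,0,0,0,-7,0,1,0,-6,0,2,0,-6,0,2,0,0,0,0,0])

```text
time: 26.67
eef_pos: [574.9, -117.5, 241.2]
orientation: [0.688, 0.725, -0.0, 0.0]
contact_force: [-0.4, -0.2, 0.8]
gripper_width: 54.2
finger_force: 6.0
```

```bash
python3 - <<'E'
from h import *
st()
p=robot.observe()['eef_pos']-[0,0,180]
b=cv2.resize(robot.capture('side')[:,:,::-1],(800,600),interpolation=cv2.INTER_CUBIC);cv2.imwrite('pics/e2.png',b)
g=cv2.cvtColor(b,cv2.COLOR_BGR2GRAY);u,v=proj('side',p).astype(int);print(u,v,[ (r,int(g[r,u-4:u+5].mean())) for r in range(v-25,v+55,3)])
for d in(90,105,120,135,150,165,180): print(d,rows(p,26.4,9,43,np.radians(d)))
E
```

```text
t 26.67 tcp [ 574.9 -117.5  241.2] q [-0.264  0.559  1.56  -0.     1.022 -0.316] w 54.2 ff 6.0 F [-0.4 -0.2  0.8]
436 375 [(350, 115), (353, 117), (356, 98), (359, 100), (362, 100), (365, 98), (368, 100), (371, 99), (374, 99), (377, 109), (380, 134), (383, 144), (386, 144), (389, 145), (392, 151), (395, 122), (398, 79), (401, 77), (404, 123), (407, 152), (410, 152), (413, 155), (416, 155), (419, 147), (422, 148), (425, 151), (428, 151)]
90 {'Amouth': 382, 'Aplate': 405, 'Bplate': 382, 'Bmouth': 359}
105 {'Amouth': 378, 'Aplate': 405, 'Bplate': 390, 'Bmouth': 362}
120 {'Amouth': 373, 'Aplate': 404, 'Bplate': 397, 'Bmouth': 365}
135 {'Amouth': 369, 'Aplate': 400, 'Bplate': 402, 'Bmouth': 369}
150 {'Amouth': 365, 'Aplate': 395, 'Bplate': 405, 'Bmouth': 374}
165 {'Amouth': 362, 'Aplate': 388, 'Bplate': 406, 'Bmouth': 379}
180 {'Amouth': 360, 'Aplate': 381, 'Bplate': 405, 'Bmouth': 383}
```

The profile indicates about 118°. Released beyond 124° with its corner on the slab, it topples upright by itself, so I do one more arc push.

Emit:
inch_along(moves=[0,0,-30,0,30,0,0,0,40,0,0,0,15,0,0,0,0,0,15,0,0,0,15,0,0,0,0,0,0,0,0,0], squeeze=6)

```text
time: 27.38
eef_pos: [570.2, -31.3, 241.0]
orientation: [0.688, 0.726, -0.001, -0.001]
contact_force: [0.7, 0.5, -0.8]
gripper_width: 54.0
finger_force: 6.0
```

```bash
python3 -c "
from h import *
st();go(571,-60,241)"
```

```text
t 27.38 tcp [570.2 -31.3 241. ] q [-0.119  0.53   1.608 -0.     1.006 -0.172] w 54.0 ff 6.0 F [ 0.7  0.5 -0.8]
yaw 1.624 turn(tool) -0.0 | delta no turn [-28.7  -0.7  -0. ] | delta after turn [-28.7  -0.7  -0. ] n 1.0
```

Emit:
inch_along(moves=[-10,0,0,0,-10,0,0,0,-8,0,0,0,-4,0,0,0,-3,0,0,0,-3,0,0,0])

```text
time: 27.88
eef_pos: [572.4, -70.0, 241.8]
orientation: [0.688, 0.725, 0.0, 0.0]
contact_force: [0.9, 0.2, -1.5]
gripper_width: 54.1
finger_force: 6.0
```

```bash
python3 -c "
from h import *
st()"
```

```text
t 27.88 tcp [572.4 -70.  241.8] q [-0.185  0.539  1.591  0.     1.012 -0.238] w 54.1 ff 6.0 F [ 0.9  0.2 -1.5]
```

Emit:
inch_along(moves=[-3,0,-1,0,-3,0,-1,0,-3,0,-2,0,-3,0,-1,0,-3,0,-1,0,-4,0,-1,0,-4,0,0,0,-4,0,0,0])

```text
time: 28.55
eef_pos: [573.8, -96.8, 248.7]
orientation: [0.688, 0.726, 0.0, 0.0]
contact_force: [0.2, -0.7, -1.6]
gripper_width: 54.1
finger_force: 6.0
```

```bash
python3 -c "
from h import *
st()"
```

```text
t 28.55 tcp [573.8 -96.8 248.7] q [-0.23   0.539  1.571 -0.     1.031 -0.283] w 54.1 ff 6.0 F [ 0.2 -0.7 -1.6]
```

Emit:
inch_along(moves=[-5,0,0,0,-5,0,0,0,-5,0,0,0,-6,0,0,0,-6,0,0,0,-6,0,0,0,0,0,0,0])

```text
time: 29.13
eef_pos: [575.6, -130.5, 248.6]
orientation: [0.688, 0.725, -0.0, 0.0]
contact_force: [-0.3, -0.9, -1.4]
gripper_width: 54.2
finger_force: 6.0
```

```bash
python3 - <<'E'
from h import *
st()
p=robot.observe()['eef_pos']-[0,0,180]
b=cv2.resize(robot.capture('side')[:,:,::-1],(800,600),interpolation=cv2.INTER_CUBIC);cv2.imwrite('pics/e3.png',b)
g=cv2.cvtColor(b,cv2.COLOR_BGR2GRAY);u,v=proj('side',p).astype(int);print(u,v,[ (r,int(g[r,u-4:u+5].mean())) for r in range(v-25,v+55,3)])
for d in(90,105,120,135,150,165,180): print(d,rows(p,26.4,9,43,np.radians(d)))
E
```

```text
t 29.13 tcp [ 575.6 -130.5  248.6] q [-0.285  0.555  1.546 -0.     1.04  -0.337] w 54.2 ff 6.0 F [-0.3 -0.9 -1.4]
438 377 [(352, 111), (355, 120), (358, 104), (361, 101), (364, 100), (367, 98), (370, 101), (373, 100), (376, 101), (379, 104), (382, 142), (385, 146), (388, 144), (391, 144), (394, 148), (397, 148), (400, 81), (403, 81), (406, 84), (409, 124), (412, 153), (415, 155), (418, 150), (421, 148), (424, 150), (427, 153), (430, 153)]
90 {'Amouth': 384, 'Aplate': 408, 'Bplate': 385, 'Bmouth': 361}
105 {'Amouth': 380, 'Aplate': 408, 'Bplate': 393, 'Bmouth': 364}
120 {'Amouth': 376, 'Aplate': 407, 'Bplate': 400, 'Bmouth': 368}
135 {'Amouth': 371, 'Aplate': 403, 'Bplate': 405, 'Bmouth': 372}
150 {'Amouth': 368, 'Aplate': 397, 'Bplate': 408, 'Bmouth': 377}
165 {'Amouth': 364, 'Aplate': 391, 'Bplate': 409, 'Bmouth': 381}
180 {'Amouth': 362, 'Aplate': 383, 'Bplate': 408, 'Bmouth': 386}
```

That pass went over the edge without touching. I repeat it lower.

Emit:
inch_along(moves=[30,0,-25,0,40,0,0,0,22,0,0,0,0,0,19,0,0,0,19,0,0,0,0,0,0,0,0,0], squeeze=5)

```text
time: 29.77
eef_pos: [570.6, -37.3, 235.3]
orientation: [0.688, 0.726, -0.0, -0.001]
contact_force: [0.7, -0.3, -1.8]
gripper_width: 53.8
finger_force: 5.0
```

```bash
python3 -c "
from h import *
st()"
```

```text
t 29.77 tcp [570.6 -37.3 235.3] q [-0.129  0.54   1.608  0.     0.996 -0.182] w 53.8 ff 5.0 F [ 0.7 -0.3 -1.8]
```

Emit:
inch_along(moves=[-8,0,0,0,-8,0,0,0,-5,0,0,0,-4,0,0,0,-4,0,0,0,-3,0,-0.5,0,-3,0,-0.5,0,0,0,0,0])

```text
time: 30.43
eef_pos: [572.6, -72.9, 236.8]
orientation: [0.688, 0.725, 0.0, 0.0]
contact_force: [0.1, -0.2, -0.5]
gripper_width: 54.2
finger_force: 5.0
```

```bash
python3 -c "
from h import *
st()"
```

```text
t 30.43 tcp [572.6 -72.9 236.8] q [-0.19   0.547  1.591 -0.     1.003 -0.243] w 54.2 ff 5.0 F [ 0.1 -0.2 -0.5]
```

Emit:
inch_along(moves=[-4,0,0,0,-4,0,0,0,0,0,0,0])

```text
time: 30.68
eef_pos: [573.0, -80.9, 236.6]
orientation: [0.688, 0.726, -0.0, 0.0]
contact_force: [-0.1, 0.4, -1.8]
gripper_width: 53.9
finger_force: 5.0
```

```bash
python3 -c "
from h import *
st()"
```

```text
t 30.68 tcp [573.  -80.9 236.6] q [-0.204  0.55   1.587 -0.     1.004 -0.256] w 53.9 ff 5.0 F [-0.1  0.4 -1.8]
```

Emit:
inch_along(moves=[-4,0,-0.5,0,-4,0,-1,0,-4,0,-1,0,0,0,0,0])

```text
time: 31.02
eef_pos: [573.7, -93.1, 239.3]
orientation: [0.688, 0.725, 0.0, 0.0]
contact_force: [-0.5, -0.3, -1.5]
gripper_width: 54.2
finger_force: 5.0
```

Run:
```python
from h import *
st()
p=robot.observe()['eef_pos']-[0,0,180]
b=cv2.resize(robot.capture('side')[:,:,::-1],(800,600),interpolation=cv2.INTER_CUBIC);cv2.imwrite('pics/e4.png',b)
g=cv2.cvtColor(b,cv2.COLOR_BGR2GRAY);u,v=proj('side',p).astype(int);print(u,v,[ (r,int(g[r,u-4:u+5].mean())) for r in range(v-25,v+45,2)])
for d in(90,105,120,135,150,165,180): print(d,rows(p,26.4,9,43,np.radians(d)))
```

```text
t 31.02 tcp [573.7 -93.1 239.3] q [-0.224  0.551  1.578 -0.     1.012 -0.276] w 54.2 ff 5.0 F [-0.5 -0.3 -1.5]
433 365 [(340, 122), (342, 120), (344, 118), (346, 110), (348, 99), (350, 99), (352, 99), (354, 96), (356, 102), (358, 101), (360, 98), (362, 101), (364, 99), (366, 102), (368, 107), (370, 139), (372, 144), (374, 145), (376, 144), (378, 143), (380, 146), (382, 151), (384, 148), (386, 87), (388, 77), (390, 78), (392, 82), (394, 128), (396, 143), (398, 143), (400, 144), (402, 142), (404, 144), (406, 149), (408, 151)]
90 {'Amouth': 372, 'Aplate': 395, 'Bplate': 372, 'Bmouth': 349}
105 {'Amouth': 368, 'Aplate': 395, 'Bplate': 380, 'Bmouth': 352}
120 {'Amouth': 364, 'Aplate': 393, 'Bplate': 386, 'Bmouth': 355}
135 {'Amouth': 360, 'Aplate': 390, 'Bplate': 391, 'Bmouth': 360}
150 {'Amouth': 356, 'Aplate': 385, 'Bplate': 394, 'Bmouth': 364}
165 {'Amouth': 353, 'Aplate': 379, 'Bplate': 395, 'Bmouth': 369}
180 {'Amouth': 350, 'Aplate': 372, 'Bplate': 394, 'Bmouth': 373}
```

Run:
```python
from h import *
p=robot.observe()['eef_pos']-[0,0,180]
b=robot.capture('wrist');cv2.imwrite('pics/e4w.png',b[:,:,::-1])
s=robot.capture('scene');cv2.imwrite('pics/e4s.png',s[:,:,::-1])
g=cv2.cvtColor(b,cv2.COLOR_RGB2GRAY);u,v=proj('wrist',p,s=1).astype(int);print(u,v)
for du in(-20,0,20): print(du,[ (r,int(g[r,u+du-2:u+du+3].mean())) for r in range(v-70,min(v+60,418),5)])
for d in(90,105,120,135,150,165,180): print(d,{k:round(x/1.4286) for k,x in rows(p,26.4,9,43,np.radians(d),'wrist').items()})
```

```text
278 265
-20 [(195, 161), (200, 108), (205, 112), (210, 111), (215, 173), (220, 173), (225, 169), (230, 174), (235, 173), (240, 178), (245, 178), (250, 181), (255, 178), (260, 180), (265, 179), (270, 179), (275, 177), (280, 189), (285, 186), (290, 116), (295, 187), (300, 236), (305, 240), (310, 237), (315, 238), (320, 240)]
0 [(195, 160), (200, 109), (205, 114), (210, 111), (215, 173), (220, 174), (225, 170), (230, 175), (235, 176), (240, 179), (245, 178), (250, 180), (255, 179), (260, 181), (265, 180), (270, 179), (275, 178), (280, 189), (285, 186), (290, 118), (295, 187), (300, 236), (305, 238), (310, 241), (315, 241), (320, 241)]
20 [(195, 161), (200, 111), (205, 114), (210, 117), (215, 174), (220, 173), (225, 171), (230, 175), (235, 178), (240, 179), (245, 177), (250, 178), (255, 181), (260, 181), (265, 177), (270, 178), (275, 176), (280, 190), (285, 186), (290, 133), (295, 186), (300, 235), (305, 233), (310, 234), (315, 237), (320, 233)]
90 {'Amouth': 234, 'Aplate': 304, 'Bplate': 364, 'Bmouth': 275}
105 {'Amouth': 226, 'Aplate': 286, 'Bplate': 356, 'Bmouth': 290}
120 {'Amouth': 220, 'Aplate': 267, 'Bplate': 343, 'Bmouth': 303}
135 {'Amouth': 217, 'Aplate': 249, 'Bplate': 327, 'Bmouth': 313}
150 {'Amouth': 217, 'Aplate': 232, 'Bplate': 309, 'Bmouth': 318}
165 {'Amouth': 220, 'Aplate': 216, 'Bplate': 291, 'Bmouth': 319}
180 {'Amouth': 227, 'Aplate': 202, 'Bplate': 272, 'Bmouth': 316}
```

Run:
```python
from h import *
p=robot.observe()['eef_pos']-[0,0,180]
print('obs side face/dark 385, low 394; wrist marks 198 213 278 289')
for a,b,c in((44,26.4,26),(26.4,9,43),(27,24,28)):
  for d in (range(0,61,15) if b>20 else range(90,181,30)):
    print(a,d,'side',rows(p,a,b,c,np.radians(d)),'wrist',{k:round(x/1.4286) for k,x in rows(p,a,b,c,np.radians(d),'wrist').items()})
```

```text
obs side face/dark 385, low 394; wrist marks 198 213 278 289
44 0 side {'Amouth': 395, 'Aplate': 373, 'Bplate': 350, 'Bmouth': 371} wrist {'Amouth': 304, 'Aplate': 363, 'Bplate': 270, 'Bmouth': 232}
44 15 side {'Amouth': 395, 'Aplate': 380, 'Bplate': 352, 'Bmouth': 367} wrist {'Amouth': 286, 'Aplate': 353, 'Bplate': 286, 'Bmouth': 224}
44 30 side {'Amouth': 394, 'Aplate': 387, 'Bplate': 355, 'Bmouth': 363} wrist {'Amouth': 267, 'Aplate': 340, 'Bplate': 298, 'Bmouth': 218}
44 45 side {'Amouth': 390, 'Aplate': 392, 'Bplate': 359, 'Bmouth': 359} wrist {'Amouth': 249, 'Aplate': 324, 'Bplate': 308, 'Bmouth': 216}
44 60 side {'Amouth': 385, 'Aplate': 394, 'Bplate': 363, 'Bmouth': 355} wrist {'Amouth': 232, 'Aplate': 307, 'Bplate': 314, 'Bmouth': 216}
26.4 90 side {'Amouth': 372, 'Aplate': 394, 'Bplate': 372, 'Bmouth': 349} wrist {'Amouth': 233, 'Aplate': 304, 'Bplate': 363, 'Bmouth': 274}
26.4 120 side {'Amouth': 364, 'Aplate': 393, 'Bplate': 386, 'Bmouth': 355} wrist {'Amouth': 220, 'Aplate': 267, 'Bplate': 342, 'Bmouth': 302}
26.4 150 side {'Amouth': 356, 'Aplate': 385, 'Bplate': 394, 'B
[... 215 characters left out ...]
: 316}
27 0 side {'Amouth': 386, 'Aplate': 364, 'Bplate': 342, 'Bmouth': 364} wrist {'Amouth': 285, 'Aplate': 338, 'Bplate': 239, 'Bmouth': 208}
27 15 side {'Amouth': 386, 'Aplate': 371, 'Bplate': 342, 'Bmouth': 358} wrist {'Amouth': 271, 'Aplate': 337, 'Bplate': 261, 'Bmouth': 203}
27 30 side {'Amouth': 384, 'Aplate': 376, 'Bplate': 345, 'Bmouth': 353} wrist {'Amouth': 257, 'Aplate': 332, 'Bplate': 284, 'Bmouth': 202}
27 45 side {'Amouth': 380, 'Aplate': 381, 'Bplate': 348, 'Bmouth': 349} wrist {'Amouth': 244, 'Aplate': 323, 'Bplate': 305, 'Bmouth': 205}
27 60 side {'Amouth': 376, 'Aplate': 385, 'Bplate': 353, 'Bmouth': 346} wrist {'Amouth': 231, 'Aplate': 311, 'Bplate': 323, 'Bmouth': 213}
```

The model fits better with the cup still mouth-down, tilted about 28°, and gripped 17 mm behind its centre. At 3 N it drooped visibly by its own weight. I use that: hold loosely over the slab and wait.

Add to h.py:
```python
def fit(a,b,c,rng=range(0,181,3),show=3):
    """orientation of the held cup from edges in side+wrist pictures: (score,phi,da,db)"""
    p=robot.observe()['eef_pos']-[0,0,180];S=[]
    im={n:cv2.cvtColor(robot.capture(n),cv2.COLOR_RGB2GRAY).astype(np.float32) for n in('side','wrist')}
    Ps={n:robot.camera_params(n) for n in im}
    for d in rng:
      for da in range(-9,10,3):
        for db in range(-9,10,3):
          ph=np.radians(d);s=0;pts=[]
          for x,z in((a+da,-b-db),(a+da,c-db),(a+da-54,c-db),(a+da-54,-b-db)):
            f=x*np.cos(ph)+z*np.sin(ph);u=-x*np.sin(ph)+z*np.cos(ph);pts.append((f,u))
          for n,lo in(('side',1),('wrist',-1)):
            g=im[n]
            for i in range(4):
              q,r=pts[i],pts[i-1];m=np.array([(q[0]+r[0])/2,(q[1]+r[1])/2])
            for q in pts:
              w=p+np.array([.06*q[0],-q[0],q[1]]);uv=proj(n,w,s=1,P=Ps[n])
              if n=='wrist' and uv[1]>300: continue
              for k in(-15,0,15):
                e=proj(n,w+np.array([k,.06*k,0]),s=1,P=Ps[n]).astype(int)
                if 2<e[1]<417 and 0<=e[0]<560: s+=min(abs(g[e[1]+2,e[0]]-g[e[1]-2,e[0]]),40)
          S.append((round(float(s)),d,da,db))
    S.sort(reverse=True);return S[:show]
```

```bash
python3 -c "
from h import *
print(fit(44,26,26,show=5))"
```

```text
[(715, 144, -6, 9), (680, 150, -6, -6), (676, 150, -6, -3), (665, 162, -3, -6), (645, 150, -9, 6)]
```

Emit:
inch_along(moves=[0,0,-20,0,-36,0,-2,0,-40,0,0,0,-10,0,0,0,0,0,0,0,0,0,0,0,0,0,0,0,0,0,0,0], squeeze=3)

```text
time: 31.93
eef_pos: [578.2, -177.1, 261.0]
orientation: [0.688, 0.726, -0.0, -0.0]
contact_force: [0.1, 0.9, -1.9]
gripper_width: 54.0
finger_force: 3.0
```

Emit:
inch_along(moves=[0,0,0,0,0,0,0,0,0,0,0,0,0,0,0,0,0,0,0,0,0,0,0,0,0,0,0,0,0,0,0,0])

```text
time: 32.6
eef_pos: [578.1, -178.2, 261.1]
orientation: [0.688, 0.726, 0.0, -0.0]
contact_force: [-0.2, -0.3, -1.0]
gripper_width: 54.0
finger_force: 3.0
```

Run:
```python
from h import *
st()
p=robot.observe()['eef_pos']-[0,0,180]
b=cv2.resize(robot.capture('side')[:,:,::-1],(800,600),interpolation=cv2.INTER_CUBIC)
g=cv2.cvtColor(b,cv2.COLOR_BGR2GRAY);u,v=proj('side',p).astype(int);print(u,v,[ (r-v,int(g[r,u-4:u+5].mean())) for r in range(v-20,v+46,2)])
for d in range(0,121,15): print(d,{k:x-v for k,x in rows(p,44,26.4,26,np.radians(d)).items()})
print(fit(44,26,26,show=5))
```

```text
t 32.6 tcp [ 578.1 -178.2  261.1] q [-0.36   0.568  1.492  0.     1.082 -0.413] w 54.0 ff 3.0 F [-0.2 -0.3 -1. ]
445 394 [(np.int64(-20), 107), (np.int64(-18), 104), (np.int64(-16), 101), (np.int64(-14), 102), (np.int64(-12), 100), (np.int64(-10), 101), (np.int64(-8), 103), (np.int64(-6), 101), (np.int64(-4), 101), (np.int64(-2), 103), (np.int64(0), 102), (np.int64(2), 105), (np.int64(4), 116), (np.int64(6), 133), (np.int64(8), 149), (np.int64(10), 147), (np.int64(12), 147), (np.int64(14), 146), (np.int64(16), 147), (np.int64(18), 152), (np.int64(20), 157), (np.int64(22), 133), (np.int64(24), 81), (np.int64(26), 83), (np.int64(28), 84), (np.int64(30), 86), (np.int64(32), 87), (np.int6
[... 419 characters left out ...]
 {'Amouth': np.int64(27), 'Aplate': np.int64(30), 'Bplate': np.int64(-6), 'Bmouth': np.int64(-7)}
60 {'Amouth': np.int64(21), 'Aplate': np.int64(33), 'Bplate': np.int64(-1), 'Bmouth': np.int64(-11)}
75 {'Amouth': np.int64(14), 'Aplate': np.int64(33), 'Bplate': np.int64(4), 'Bmouth': np.int64(-14)}
90 {'Amouth': np.int64(6), 'Aplate': np.int64(31), 'Bplate': np.int64(8), 'Bmouth': np.int64(-17)}
105 {'Amouth': np.int64(-2), 'Aplate': np.int64(27), 'Bplate': np.int64(12), 'Bmouth': np.int64(-18)}
120 {'Amouth': np.int64(-10), 'Aplate': np.int64(22), 'Bplate': np.int64(15), 'Bmouth': np.int64(-18)}
[(635, 153, -6, 0), (634, 147, -3, -9), (624, 153, -9, 3), (622, 153, -9, 0), (620, 144, -6, -3)]
```

Run:
```python
from h import *
g=cv2.cvtColor(robot.capture('wrist'),cv2.COLOR_RGB2GRAY);g=cv2.blur(g,(3,3))
for r in(200,206,212,220,240,260,280,284,290,296,304,312): print(r,g[r,210:350:5].tolist())
```

```text
200 [123, 122, 124, 125, 135, 68, 85, 87, 85, 86, 85, 85, 87, 86, 85, 86, 87, 86, 87, 87, 85, 87, 85, 110, 125, 109, 111, 112]
206 [121, 123, 126, 129, 137, 64, 85, 88, 88, 88, 87, 87, 88, 88, 88, 87, 89, 89, 89, 88, 89, 89, 67, 106, 128, 107, 107, 109]
212 [125, 127, 126, 126, 136, 64, 66, 93, 94, 94, 95, 96, 94, 93, 94, 102, 149, 94, 94, 94, 94, 83, 65, 100, 129, 102, 103, 106]
220 [126, 129, 127, 124, 138, 65, 65, 137, 138, 138, 136, 137, 138, 137, 138, 184, 201, 138, 138, 138, 137, 104, 66, 91, 133, 107, 109, 111]
240 [131, 125, 104, 105, 131, 64, 65, 141, 141, 140, 140, 140, 141, 141, 142, 141, 142, 141, 142, 141, 140, 119, 66, 76, 138, 99, 155, 159]
260 [89, 88, 87, 122, 119, 67, 74, 143, 142, 143, 142, 143, 144, 143, 145, 142, 142, 143, 142, 143, 143, 134, 66, 63, 141, 84, 85, 85]
280 [87, 87, 38, 138, 103, 67, 86, 148, 148, 149, 148, 150, 150, 149, 150, 150, 149, 149, 150, 151, 149, 151, 67, 64, 145, 46, 55, 85]
284 [88, 76, 36, 139, 102, 67, 91, 146, 147, 146, 147, 146, 147, 147, 147, 147, 148, 148, 148, 148, 146, 147, 66, 65, 145, 48, 35, 86]
290 [87, 42, 37, 140, 129, 121, 120, 120, 121, 122, 123, 122, 122, 124, 123, 122, 124, 121, 122, 121, 175, 120, 119, 121, 146, 57, 29, 76]
296 [82, 37, 35, 91, 180, 180, 180, 180, 181, 182, 182, 181, 184, 185, 186, 183, 181, 180, 180, 182, 190, 180, 176, 180, 167, 41, 30, 35]
304 [53, 36, 34, 163, 207, 206, 205, 204, 207, 209, 213, 217, 216, 217, 215, 209, 206, 208, 209, 211, 211, 209, 207, 208, 209, 36, 28, 35]
312 [58, 37, 31, 215, 212, 205, 205, 211, 208, 210, 211, 214, 213, 214, 212, 210, 209, 208, 206, 208, 207, 212, 208, 206, 209, 163, 26, 34]
```

The wrist profile is clear: dark inner side walls, lit rims and the inside of the bottom are visible, so the mouth faces up and back at about 150°. That is past the toppling angle. I press it gently onto the slab to stand it up.

Emit:
inch_along(moves=[0,0,10,0,0,0,8,0,0,0,2,0,0,0,0,0], squeeze=4)

```text
time: 33.13
eef_pos: [578.1, -178.2, 240.1]
orientation: [0.688, 0.726, -0.0, -0.001]
contact_force: [0.4, -0.4, -2.0]
gripper_width: 53.8
finger_force: 4.0
```

```bash
python3 -c "
from h import *
st()"
```

```text
t 33.13 tcp [ 578.1 -178.2  240.1] q [-0.36   0.596  1.503 -0.     1.044 -0.413] w 53.8 ff 4.0 F [ 0.4 -0.4 -2. ]
```

Emit:
inch_along(moves=[0,0,2,0,0,0,2,0,0,0,2,0,0,0,0,0])

```text
time: 33.47
eef_pos: [578.1, -178.4, 235.2]
orientation: [0.688, 0.726, -0.0, 0.0]
contact_force: [-1.2, -1.5, 1.5]
gripper_width: 53.9
finger_force: 4.0
```

```bash
python3 -c "
from h import *
st()"
```

```text
t 33.47 tcp [ 578.1 -178.4  235.2] q [-0.36   0.602  1.506 -0.     1.033 -0.413] w 53.9 ff 4.0 F [-1.2 -1.5  1.5]
```

Emit:
inch_along(moves=[0,0,2,0,0,0,2,0,0,0,2,0,0,0,0,0])

```text
time: 33.8
eef_pos: [578.2, -178.3, 229.0]
orientation: [0.688, 0.726, 0.0, 0.0]
contact_force: [0.1, -2.1, 2.2]
gripper_width: 53.8
finger_force: 4.0
```

Run:
```python
from h import *
st()
g=cv2.blur(cv2.cvtColor(robot.capture('wrist'),cv2.COLOR_RGB2GRAY),(3,3));print([(r,int(g[r,275])) for r in range(170,320,4)])
```

```text
t 33.8 tcp [ 578.2 -178.3  229. ] q [-0.36   0.611  1.508 -0.     1.022 -0.413] w 53.8 ff 4.0 F [ 0.1 -2.1  2.2]
[(170, 113), (174, 110), (178, 110), (182, 110), (186, 108), (190, 111), (194, 113), (198, 115), (202, 119), (206, 118), (210, 118), (214, 153), (218, 168), (222, 167), (226, 174), (230, 173), (234, 175), (238, 177), (242, 176), (246, 180), (250, 180), (254, 180), (258, 182), (262, 185), (266, 179), (270, 181), (274, 179), (278, 178), (282, 180), (286, 176), (290, 185), (294, 180), (298, 156), (302, 67), (306, 67), (310, 67), (314, 65), (318, 65)]
```

Emit:
inch_along(moves=[0,0,0,0,0,0,0,0,0,0,0,0,0,0,0,0,0,0,0,0], finger_gap=80)

```text
time: 34.27
eef_pos: [578.2, -178.1, 229.0]
orientation: [0.688, 0.726, 0.0, -0.0]
contact_force: [0.9, 0.3, 1.4]
gripper_width: 79.6
finger_force: 0.0
```

Emit:
inch_along(moves=[0,0,-40,0,0,0,-40,0,0,0,-40,0,0,0,-40,0,0,0,-40,0,0,0,0,0,0,0,0,0,0,0,0,0])

```text
time: 34.93
eef_pos: [578.1, -178.1, 428.3]
orientation: [0.688, 0.726, -0.0, -0.0]
contact_force: [-0.6, 1.4, -0.7]
gripper_width: 79.9
finger_force: 0.0
```

Run:
```python
from h import *
st();p=robot.observe()['eef_pos'];P=robot.camera_params('wrist')
w=robot.capture('wrist');cv2.imwrite('pics/k1.png',w[:,:,::-1])
g=cv2.blur(cv2.cvtColor(w,cv2.COLOR_RGB2GRAY),(3,3))
u,v=proj('wrist',[578,-178,72],s=1,P=P).astype(int);print(u,v)
print('col',[(r,int(g[r,u])) for r in range(v-60,v+60,3) if r<419])
for r in (v-20,v,v+15): print('row',r,[(c,int(g[r,c])) for c in range(u-54,u+55,4)])
```

```text
t 34.93 tcp [ 578.1 -178.1  428.3] q [-0.359  0.408  1.321  0.     1.414 -0.413] w 79.9 ff 0.0 F [-0.6  1.4 -0.7]
278 193
col [(133, 90), (136, 90), (139, 92), (142, 97), (145, 98), (148, 107), (151, 109), (154, 109), (157, 112), (160, 117), (163, 120), (166, 108), (169, 88), (172, 76), (175, 79), (178, 157), (181, 239), (184, 236), (187, 236), (190, 237), (193, 237), (196, 237), (199, 237), (202, 237), (205, 176), (208, 158), (211, 78), (214, 82), (217, 80), (220, 180), (223, 211), (226, 201), (229, 203), (232, 202), (235, 198), (238, 200), (241, 200), (244, 200), (247, 193), (250, 190)]
row 173 [(224, 144), (228, 115), (232, 120), (236, 147), (240, 187), (244, 191), (248, 191), (252, 178), (256, 102), (260, 76), (264, 76), (268, 77), (272, 76), (276, 76), (280, 76), (284, 77), (288, 75), (292, 76), (296, 76), (300, 76), (304, 167), (308, 167), (312, 166), (316, 168), (320, 170), (324, 167), (328, 165), (332, 164)]
row 193 [(224, 192), (228, 191), (232, 189), (236, 190), (240, 195), (244, 194), (248, 192), (252, 178), (256, 216), (260, 146), (264, 237), (268, 237), (272, 237), (276, 237), (280, 237), (284, 237), (288, 237), (292, 224), (296, 166), (300, 142), (304, 190), (308, 172), (312, 184), (316, 187), (320, 182), (324, 185), (328, 191), (332, 191)]
row 208 [(224, 187), (228, 186), (232, 189), (236, 195), (240, 199), (244, 199), (248, 201), (252, 201), (256, 226), (260, 98), (264, 131), (268, 130), (272, 166), (276, 165), (280, 134), (284, 137), (288, 136), (292, 132), (296, 139), (300, 161), (304, 192), (308, 193), (312, 197), (316, 191), (320, 190), (324, 190), (328, 188), (332, 184)]
```

Emit:
inch_along(moves=[40,0,-5,0,40,0,-5,0,40,0,-5,0,40,0,-5,0,40,0,-5,0,0,-40,-5,0,0,-40,0,0,0,0,0,0])

```text
time: 35.65
eef_pos: [483.2, 18.0, 457.0]
orientation: [0.687, 0.726, -0.002, -0.002]
contact_force: [-0.3, 0.5, 0.9]
gripper_width: 80.2
finger_force: 0.0
```

Run:
```python
from h import *
st()
for n,roi in(('side',(345,375,555,560)),('scene',(215,208,395,330))):
    o,b=diffslab(n,roi)
    for q in o: print(n,q)
    g=cv2.cvtColor(b,cv2.COLOR_BGR2GRAY)
    cv2.imwrite(f'pics/{n}_f.png',b)
    if n=='side':
        for r in range(380,460,4): print(r,g[r,415:480:4].tolist())
```

```text
t 35.65 tcp [483.2  18.  457. ] q [-0.038  0.113  1.623 -0.     1.41  -0.093] w 80.2 ff 0.0 F [-0.3  0.5  0.9]
side ([430, 392, 33, 21, 523], [[462, 412], [433, 409], [430, 395], [457, 392]])
side ([421, 408, 46, 32, 959], [[464, 435], [426, 437], [421, 411], [429, 408], [466, 416]])
380 [127, 124, 126, 120, 122, 117, 117, 110, 124, 113, 119, 129, 133, 134, 133, 134, 137]
384 [123, 125, 121, 128, 128, 126, 129, 127, 127, 124, 129, 128, 131, 131, 135, 136, 139]
388 [136, 131, 132, 133, 133, 132, 126, 129, 130, 133, 143, 139, 133, 134, 134, 136, 139]
392 [139, 133, 136, 150, 155, 140, 134, 121, 110, 84, 83, 157, 131, 135, 138, 140, 138]
396 [141, 138, 137, 154, 86, 86, 86, 88, 86, 87, 82, 113, 133, 133, 139, 141, 142]
400 [141, 141, 138, 111, 84, 91, 90, 93, 91, 88, 74, 63, 146, 133, 134, 137, 138]
404 [140, 141, 137, 73, 110, 90, 89, 89, 88, 84, 72, 57, 161, 138, 139, 136, 139]
408 [144, 144, 132, 53, 147, 85, 88, 93, 100, 94, 83, 
[... 538 characters left out ...]
 87, 70, 87, 89, 86, 85, 83, 98, 103, 113, 144, 146, 146, 145]
440 [142, 145, 145, 147, 130, 118, 126, 142, 143, 142, 141, 141, 144, 144, 144, 146, 145]
444 [147, 147, 146, 144, 147, 145, 141, 144, 144, 142, 140, 143, 142, 143, 143, 143, 140]
448 [140, 144, 148, 147, 146, 145, 142, 140, 145, 148, 145, 146, 142, 140, 139, 140, 141]
452 [139, 142, 141, 146, 148, 146, 147, 145, 146, 149, 142, 140, 138, 145, 142, 143, 140]
456 [141, 139, 141, 143, 142, 139, 144, 143, 146, 147, 145, 140, 142, 140, 142, 139, 139]
scene ([300, 252, 24, 17, 295], [[323, 258], [313, 268], [300, 265], [309, 252]])
scene ([295, 263, 40, 28, 674], [[334, 279], [321, 290], [313, 290], [297, 279], [295, 267], [330, 263]])
```

Rows show a rim, a dark hollow interior and a plain front face on the slab, so cup one stands mouth-up at about (575,-187). Now the second cup.

Run:
```python
from h import *
print(px('side',445,437,20),px('side',445,419,72))
go(430,20,460,-0.155)
```

```text
[ 574.9 -213.    20. ] [ 571.2 -219.5   72. ]
yaw 1.624 turn(tool) -1.363 | delta no turn [  5.7 -56.8  -1.4] | delta after turn [56.8 -6.2 -1.4] n 2.0
```

Emit:
inch_along(moves=[0,-28,0,-0.124,0,-20,0,-0.124,0,0,0,-0.124,0,0,0,-0.124,0,0,0,-0.124,0,0,0,-0.124,0,0,0,-0.124,0,0,0,-0.124])

```text
time: 36.42
eef_pos: [441.3, 12.0, 458.4]
orientation: [0.257, 0.966, -0.0, -0.001]
contact_force: [-0.1, 0.5, 0.4]
gripper_width: 79.9
finger_force: 0.0
```

Emit:
inch_along(moves=[0,0,0,-0.124,0,0,0,-0.124,0,0,0,-0.123,0,0,0,0,0,0,0,0])

```text
time: 36.83
eef_pos: [440.9, 12.1, 458.6]
orientation: [0.079, 0.997, 0.0, -0.0]
contact_force: [0.2, -0.4, -0.1]
gripper_width: 79.8
finger_force: 0.0
```

```bash
python3 -c "
from h import *
st();go(441,392,460,-0.155)"
```

```text
t 36.83 tcp [440.9  12.1 458.6] q [-0.056  0.012  1.727  0.     1.403 -1.467] w 79.8 ff 0.0 F [ 0.2 -0.4 -0.1]
yaw 2.983 turn(tool) -0.004 | delta no turn [ 60.1 375.1  -1.4] | delta after turn [ 58.5 375.4  -1.4] n 10.0
```

Emit:
inch_along(moves=[5.8,37.5,0,-0.004,5.8,37.5,0,0,5.8,37.5,0,0,5.8,37.5,0,0,5.8,37.5,0,0,5.8,37.5,0,0,5.8,37.5,0,0,5.8,37.5,0,0])

```text
time: 37.5
eef_pos: [439.4, 318.0, 458.7]
orientation: [0.078, 0.997, -0.0, -0.0]
contact_force: [1.0, 0.4, 0.7]
gripper_width: 80.2
finger_force: 0.0
```

Emit:
inch_along(moves=[5.8,37.5,0,0,5.8,37.5,0,0,0,0,40,0,0,0,40,0,0,0,0,0,0,0,0,0])

```text
time: 38.0
eef_pos: [439.5, 391.8, 378.1]
orientation: [0.077, 0.997, -0.001, -0.001]
contact_force: [0.2, -0.3, 1.5]
gripper_width: 80.0
finger_force: 0.0
```

```bash
python3 -c "
from h import *
st();go(441,392,211.5,-0.155)"
```

```text
t 38.0 tcp [439.5 391.8 378.1] q [ 0.666  0.408  1.438 -0.     1.299 -0.751] w 80.0 ff 0.0 F [ 0.2 -0.3  1.5]
yaw 2.988 turn(tool) 0.001 | delta no turn [ -1.9   0.9 166.6] | delta after turn [ -1.9   0.9 166.6] n 4.0
```

Add to h.py:
```python
def wedgechk():
    a=cv2.imread('pics/s3.png');b=cv2.resize(robot.capture('side')[:,:,::-1],(800,600),interpolation=cv2.INTER_CUBIC)
    d=(cv2.absdiff(a,b).max(2)>30)
    print('wedge diff',int(d[296:328,385:455].sum()),'hatch diff',int(d[100:180,373:388].sum()))
```

```bash
python3 -c "
from h import *
wedgechk()"
```

```text
wedge diff 1269 hatch diff 513
```

Emit:
inch_along(moves=[-1.9,0.9,40,0,0,0,40,0,0,0,40,0,0,0,30,0,0,0,16.6,0,0,0,0,0,0,0,0,0])

```text
time: 38.63
eef_pos: [442.2, 392.7, 214.8]
orientation: [0.076, 0.997, 0.001, 0.001]
contact_force: [0.3, -0.7, 0.3]
gripper_width: 80.0
finger_force: 0.0
```

Emit:
inch_along(moves=[0,0,0,0,0,0,0,0,0,0,0,0,0,0,0,0,0,0,0,0,0,0,0,0], finger_gap=40, squeeze=20)

```text
time: 39.13
eef_pos: [441.3, 392.5, 213.5]
orientation: [0.075, 0.997, 0.0, 0.001]
contact_force: [-0.9, -0.8, 6.8]
gripper_width: 54.0
finger_force: 20.0
```

```bash
python3 -c "
from h import *
st();go(441,392,211.5,-0.155)"
```

```text
t 39.13 tcp [441.3 392.5 213.5] q [ 0.665  0.607  1.56   0.     0.974 -0.755] w 54.0 ff 20.0 F [-0.9 -0.8  6.8]
yaw 2.991 turn(tool) 0.004 | delta no turn [ 0.3 -0.5  2. ] | delta after turn [ 0.3 -0.5  2. ] n 1.0
```

Emit:
inch_along(moves=[0,0,-20,0,0,0,-40,0,0,0,-40,0,0,0,-30,0,-3,-35,0,0,-6,-39,0,0,-6,-39,0,0,-6,-39,0,0])

```text
time: 39.8
eef_pos: [438.5, 237.3, 342.6]
orientation: [0.075, 0.997, -0.0, 0.0]
contact_force: [0.7, -0.0, -1.4]
gripper_width: 54.2
finger_force: 19.9
```

Emit:
inch_along(moves=[-6,-39,0,0,-6,-39,0,0,-6,-39,0,0,-6,-39,0,0,-6,-39,0,0,0,0,0,0])

```text
time: 40.3
eef_pos: [439.2, 36.7, 342.7]
orientation: [0.078, 0.997, -0.0, 0.0]
contact_force: [0.2, 0.5, -1.7]
gripper_width: 53.9
finger_force: 19.9
```

Run:
```python
from h import *
st();wedgechk()
b=cv2.imread('pics/side0.png')*0
a=cv2.imread('pics/s3.png');c=cv2.resize(robot.capture('side')[:,:,::-1],(800,600),interpolation=cv2.INTER_CUBIC);cv2.imwrite('pics/s8.png',c)
for nm,i in(('s3',a),('now',c)):
    g=cv2.cvtColor(i,cv2.COLOR_BGR2GRAY);print(nm)
    for r in(300,306,312,318,324): print(r,g[r,385:460:5].tolist())
    for r in(110,140,170): print(r,g[r,360:400:4].tolist())
```

```text
t 40.3 tcp [439.2  36.7 342.7] q [ 0.000e+00  1.230e-01  1.889e+00 -1.000e-03  1.130e+00 -1.414e+00] w 53.9 ff 19.9 F [ 0.2  0.5 -1.7]
wedge diff 1277 hatch diff 504
s3
300 [64, 64, 71, 165, 124, 109, 101, 165, 147, 124, 108, 107, 115, 119, 110]
306 [64, 64, 73, 106, 104, 104, 101, 155, 170, 171, 169, 171, 171, 117, 112]
312 [59, 66, 76, 103, 105, 106, 105, 103, 158, 171, 172, 171, 172, 117, 115]
318 [62, 64, 43, 102, 104, 105, 105, 154, 170, 170, 175, 163, 174, 128, 117]
324 [59, 61, 53, 103, 103, 105, 99, 152, 141, 128, 119, 109, 96, 118, 125]
110 [62, 64, 65, 56, 178, 177, 94, 63, 91, 101]
140 [57, 58, 64, 57, 179, 177, 168, 59, 94, 115]
170 [122, 119, 124, 123, 124, 79, 82, 74, 76, 74]
now
300 [76, 120, 110, 169, 169, 168, 170, 169, 177, 179, 178, 177, 156, 126, 116]
306 [64, 90, 82, 170, 156, 170, 156, 169, 173, 180, 180, 178, 179, 126, 119]
312 [62, 57, 83, 171, 172, 171, 171, 172, 172, 161, 175, 152, 174, 124, 124]
318 [61, 63, 79, 171, 168, 168, 166, 158, 147, 138, 127, 113, 98, 122, 127]
324 [114, 62, 75, 109, 111, 107, 114, 110, 105, 112, 116, 115, 121, 124, 124]
110 [64, 63, 61, 58, 56, 173, 179, 82, 93, 101]
140 [50, 60, 61, 54, 57, 171, 179, 147, 93, 116]
170 [67, 117, 125, 125, 121, 81, 76, 86, 76, 74]
```

The wedge was nudged a little (~15 mm in y) but still holds the hatch, and both cups are out now. Continuing with the flip.

Emit:
inch_along(moves=[0,0,0,0.124,0,0,0,0.124,0,0,0,0.124,0,0,0,0.124,0,0,0,0.124,0,0,0,0.124,0,0,0,0.124,0,0,0,0.124])

```text
time: 41.07
eef_pos: [439.4, 43.0, 342.5]
orientation: [0.543, 0.84, 0.0, -0.0]
contact_force: [0.6, 0.7, -1.8]
gripper_width: 54.2
finger_force: 19.9
```

Emit:
inch_along(moves=[0,0,0,0.124,0,0,0,0.124,0,0,0,0.123,0,0,0,0])

```text
time: 41.4
eef_pos: [439.4, 42.9, 342.5]
orientation: [0.688, 0.726, 0.0, -0.0]
contact_force: [0.5, -0.7, -0.8]
gripper_width: 54.1
finger_force: 19.9
```

```bash
python3 -c "
from h import *
st();go(565,-40,222,1.624)"
```

```text
t 41.4 tcp [439.4  42.9 342.5] q [ 0.014  0.125  1.887  0.     1.129 -0.039] w 54.1 ff 19.9 F [ 0.5 -0.7 -0.8]
yaw 1.624 turn(tool) -0.0 | delta no turn [-89.4 121.  120.4] | delta after turn [-89.5 121.  120.4] n 5.0
```

Emit:
inch_along(moves=[-22,30,0,0,-22,30,0,0,-22,30,10,0,-22,31,20,0,0,0,40,0,0,0,30,0,0,0,19,0,0,0,0,0])

```text
time: 42.07
eef_pos: [563.5, -37.7, 219.7]
orientation: [0.685, 0.729, -0.002, -0.003]
contact_force: [0.3, -0.8, -1.5]
gripper_width: 54.2
finger_force: 19.9
```

Emit:
inch_along(moves=[0,0,0,0,0,0,0,0], squeeze=6)

```text
time: 42.23
eef_pos: [564.8, -38.2, 225.7]
orientation: [0.686, 0.728, 0.001, 0.001]
contact_force: [-0.1, 0.8, -0.4]
gripper_width: 54.2
finger_force: 6.0
```

```bash
python3 -c "
from h import *
st();go(567,-60,221,1.624)"
```

```text
t 42.23 tcp [564.8 -38.2 225.7] q [-0.132  0.543  1.63   0.     0.966 -0.192] w 54.2 ff 6.0 F [-0.1  0.8 -0.4]
yaw 1.63 turn(tool) 0.006 | delta no turn [-21.9   0.8   4.7] | delta after turn [-21.9   1.    4.7] n 1.0
```

Emit:
inch_along(moves=[-8,0,3,0,-8,0,2,0,-6,0,0,0,-4,0,0,0,-3,0,0,0,-3,0,0,0,-3,0,-2,0,-2,0,-2,0])

```text
time: 42.9
eef_pos: [566.4, -75.9, 223.1]
orientation: [0.687, 0.727, 0.0, -0.0]
contact_force: [1.1, 3.6, -2.8]
gripper_width: 54.1
finger_force: 6.0
```

```bash
python3 -c "
from h import *
st()"
```

```text
t 42.9 tcp [566.4 -75.9 223.1] q [-0.197  0.557  1.614  0.     0.97  -0.255] w 54.1 ff 6.0 F [ 1.1  3.6 -2.8]
```

Emit:
inch_along(moves=[-3,0,-2,0,-3,0,-2,0,-4,0,-2,0,-4,0,-1.5,0,-4,0,-1,0,-4,0,-0.5,0,-4,0,0,0,-4,0,0,0])

```text
time: 43.57
eef_pos: [568.2, -106.2, 232.4]
orientation: [0.687, 0.727, 0.0, 0.0]
contact_force: [-0.7, 2.2, 1.9]
gripper_width: 53.8
finger_force: 6.0
```

```bash
python3 -c "
from h import *
st()"
```

```text
t 43.57 tcp [ 568.2 -106.2  232.4] q [-0.248  0.555  1.591 -0.     0.995 -0.305] w 53.8 ff 6.0 F [-0.7  2.2  1.9]
```

Emit:
inch_along(moves=[-4,0,0,0,-4,0,1,0,-4,0,1,0,-4,0,1,0,0,0,0,0])

```text
time: 43.98
eef_pos: [569.1, -122.4, 228.9]
orientation: [0.687, 0.727, -0.0, 0.0]
contact_force: [0.4, -1.5, 0.9]
gripper_width: 54.2
finger_force: 6.0
```

Run:
```python
from h import *
st();p=robot.observe()['eef_pos']-[0,0,180]
g=cv2.cvtColor(cv2.resize(robot.capture('side')[:,:,::-1],(800,600),interpolation=cv2.INTER_CUBIC),cv2.COLOR_BGR2GRAY);u,v=proj('side',p).astype(int)
print(u,[(int(r-v),int(g[r,u-4:u+5].mean())) for r in range(v-24,v+40,3)])
w=cv2.blur(cv2.cvtColor(robot.capture('wrist'),cv2.COLOR_RGB2GRAY),(3,3));uw,vw=proj('wrist',p,s=1).astype(int)
for dc in(0,-30): print('wr',vw,[(r,int(w[r,uw+dc])) for r in range(170,320,6)])
print('row',[int(w[250,c]) for c in range(210,350,5)])
for d in range(0,121,15): print(d,{k:int(x-v) for k,x in rows(p,27,25.5,26.5,np.radians(d)).items()},{k:round(x/1.4286) for k,x in rows(p,27,25.5,26.5,np.radians(d),'wrist').items()})
```

```text
t 43.98 tcp [ 569.1 -122.4  228.9] q [-0.275  0.568  1.58  -0.     0.993 -0.331] w 54.2 ff 6.0 F [ 0.4 -1.5  0.9]
433 [(-24, 100), (-21, 109), (-18, 109), (-15, 111), (-12, 111), (-9, 110), (-6, 110), (-3, 121), (0, 109), (3, 127), (6, 139), (9, 117), (12, 112), (15, 98), (18, 104), (21, 110), (24, 115), (27, 114), (30, 153), (33, 143), (36, 123), (39, 80)]
wr 265 [(170, 154), (176, 152), (182, 153), (188, 153), (194
[... 1093 characters left out ...]
'Bplate': -16, 'Bmouth': -16} {'Amouth': 242, 'Aplate': 321, 'Bplate': 303, 'Bmouth': 204}
60 {'Amouth': 11, 'Aplate': 21, 'Bplate': -11, 'Bmouth': -19} {'Amouth': 230, 'Aplate': 310, 'Bplate': 320, 'Bmouth': 211}
75 {'Amouth': 6, 'Aplate': 23, 'Bplate': -5, 'Bmouth': -21} {'Amouth': 218, 'Aplate': 297, 'Bplate': 331, 'Bmouth': 225}
90 {'Amouth': 0, 'Aplate': 23, 'Bplate': 1, 'Bmouth': -22} {'Amouth': 209, 'Aplate': 282, 'Bplate': 337, 'Bmouth': 242}
105 {'Amouth': -5, 'Aplate': 22, 'Bplate': 7, 'Bmouth': -21} {'Amouth': 203, 'Aplate': 268, 'Bplate': 336, 'Bmouth': 263}
120 {'Amouth': -11, 'Aplate': 19, 'Bplate': 13, 'Bmouth': -19} {'Amouth': 201, 'Aplate': 253, 'Bplate': 331, 'Bmouth': 285}
```

Run:
```python
from h import *
w=cv2.blur(cv2.cvtColor(robot.capture('wrist'),cv2.COLOR_RGB2GRAY),(3,3))
print('col280',[(r,int(w[r,280])) for r in range(90,200,5)])
for r in(110,130,150,170,200,230,262,280,296,304,312): print(r,[int(w[r,c]) for c in range(190,372,6)])
```

```text
col280 [(90, 195), (95, 117), (100, 120), (105, 121), (110, 120), (115, 120), (120, 120), (125, 119), (130, 120), (135, 118), (140, 165), (145, 120), (150, 121), (155, 119), (160, 122), (165, 119), (170, 154), (175, 156), (180, 154), (185, 153), (190, 155), (195, 154)]
110 [29, 27, 30, 28, 30, 29, 30, 32, 33, 35, 37, 39, 90, 112, 116, 120, 114, 116, 192, 190, 185, 175, 193, 182, 188, 191, 190, 184, 184, 183, 182]
130 [32, 32, 32, 31, 34, 32, 34, 34, 33, 35, 38, 39, 114, 114, 116, 120, 184, 183, 193, 189, 186, 175, 189, 183, 190, 188, 190, 183, 185, 184, 178]
150 [112, 110, 102, 110, 107, 112, 107, 103, 107, 101, 116, 123, 117, 117, 117, 121, 111, 116, 119, 114, 184, 181, 184, 185, 164, 117, 118, 114, 113, 112, 106]
170 [114, 112, 104, 112, 110, 113, 149, 152, 153, 153, 154, 153, 154, 154, 154, 154, 155, 156, 220, 219, 220, 219, 219, 218, 129, 119, 116, 114, 114, 107, 110]
200 [92, 91, 93, 92, 91, 97, 157, 157, 158, 156, 158, 157, 157, 157, 158, 157, 158, 158, 156, 220, 220, 156, 157, 156, 157, 99, 99, 101, 103, 104, 108]
230 [170, 167, 162, 141, 136, 157, 156, 156, 155, 156, 156, 156, 157, 155, 156, 157, 156, 156, 156, 156, 157, 157, 157, 156, 156, 137, 127, 127, 128, 131, 134]
262 [169, 170, 157, 111, 135, 157, 157, 157, 156, 157, 156, 157, 154, 155, 154, 154, 154, 154, 155, 154, 153, 154, 151, 206, 155, 153, 108, 106, 217, 131, 134]
280 [245, 112, 111, 112, 110, 85, 137, 136, 137, 137, 137, 135, 136, 134, 137, 135, 137, 136, 136, 134, 146, 232, 136, 134, 134, 67, 107, 107, 108, 161, 224]
296 [112, 110, 109, 110, 44, 43, 103, 134, 136, 135, 135, 136, 133, 134, 131, 134, 133, 133, 133, 133, 135, 135, 134, 151, 29, 32, 63, 105, 106, 107, 104]
304 [110, 110, 109, 93, 45, 40, 236, 235, 221, 153, 93, 93, 94, 93, 93, 92, 93, 91, 93, 92, 93, 92, 92, 132, 80, 28, 45, 103, 106, 105, 106]
312 [108, 108, 108, 91, 44, 35, 235, 234, 216, 153, 94, 94, 94, 93, 95, 94, 94, 94, 94, 94, 95, 95, 94, 92, 216, 28, 46, 86, 105, 105, 104]
```

The wrist geometry gives a 52° tilt, lip resting just inside the slab edge, cup slid back in the grip. I carry it over the first cup to y≈-285 and let it lie down there.

Emit:
inch_along(moves=[0,0,0,0,0,0,-25,0,0,0,-35,0,0,0,-18,0,-36,0,0,0,-40,0,0,0,-40,0,0,0,-40,0,0,0], squeeze=12)

```text
time: 44.8
eef_pos: [577.8, -278.7, 307.0]
orientation: [0.686, 0.727, -0.0, -0.0]
contact_force: [0.2, -0.1, -1.3]
gripper_width: 53.9
finger_force: 12.0
```

Emit:
inch_along(moves=[-8,0,0,0,0,0,30,0,0,0,25,0,0,0,0,0,0,0,0,0])

```text
time: 45.22
eef_pos: [578.3, -285.0, 251.3]
orientation: [0.687, 0.727, -0.0, -0.001]
contact_force: [0.7, 1.6, -0.3]
gripper_width: 53.8
finger_force: 12.0
```

```bash
python3 -c "
from h import *
st()"
```

```text
t 45.22 tcp [ 578.3 -285.   251.3] q [-0.515  0.66   1.366  0.     1.118 -0.572] w 53.8 ff 12.0 F [ 0.7  1.6 -0.3]
```

Emit:
inch_along(moves=[0,0,8,0,0,0,7,0,0,0,3,0,0,0,0,0,0,0,0,0])

```text
time: 45.63
eef_pos: [578.5, -285.3, 234.4]
orientation: [0.687, 0.727, 0.0, 0.0]
contact_force: [0.7, 0.3, -0.8]
gripper_width: 54.0
finger_force: 12.0
```

```bash
python3 -c "
from h import *
st()"
```

```text
t 45.63 tcp [ 578.5 -285.3  234.4] q [-0.515  0.681  1.375  0.     1.085 -0.572] w 54.0 ff 12.0 F [ 0.7  0.3 -0.8]
```

Emit:
inch_along(moves=[0,0,2,0,0,0,2,0,0,0,0,0,0,0,0,0])

```text
time: 45.97
eef_pos: [578.4, -285.4, 230.1]
orientation: [0.687, 0.727, -0.0, -0.0]
contact_force: [0.5, 0.8, -1.0]
gripper_width: 53.9
finger_force: 12.0
```

```bash
python3 -c "
from h import *
st()"
```

```text
t 45.97 tcp [ 578.4 -285.4  230.1] q [-0.515  0.687  1.377  0.     1.078 -0.572] w 53.9 ff 12.0 F [ 0.5  0.8 -1. ]
```

Emit:
inch_along(moves=[0,0,2,0,0,0,0,0,0,0,0,0,0,0,0,0,0,0,0,0,0,0,0,0], finger_gap=80)

```text
time: 46.47
eef_pos: [578.4, -285.4, 228.2]
orientation: [0.687, 0.727, 0.0, 0.0]
contact_force: [0.1, 0.6, 0.4]
gripper_width: 80.1
finger_force: 0.0
```

Emit:
inch_along(moves=[0,0,-40,0,0,0,-40,0,0,0,-40,0,0,0,-40,0,40,0,-10,0,40,0,-10,0,40,0,0,0,40,0,0,0])

```text
time: 47.13
eef_pos: [568.7, -124.0, 408.9]
orientation: [0.687, 0.727, 0.0, 0.001]
contact_force: [1.7, -0.5, -0.2]
gripper_width: 79.9
finger_force: 0.0
```

Emit:
inch_along(moves=[40,0,0,0,40,0,0,0,0,0,0,0])

```text
time: 47.38
eef_pos: [564.2, -40.3, 408.6]
orientation: [0.685, 0.729, 0.001, -0.0]
contact_force: [-0.3, -0.4, -0.1]
gripper_width: 80.2
finger_force: 0.0
```

Run:
```python
from h import *
st()
o,b=diffslab('side',(345,375,555,560));cv2.imwrite('pics/side_g.png',b)
for q in o: print(q)
g=cv2.cvtColor(b,cv2.COLOR_BGR2GRAY)
print('     ',list(range(420,496,5)))
for r in range(425,520,5): print(r,g[r,420:496:5].tolist())
```

```text
t 47.38 tcp [564.2 -40.3 408.6] q [-1.360e-01  3.320e-01  1.470e+00  1.000e-03  1.339e+00 -1.980e-01] w 80.2 ff 0.0 F [-0.3 -0.4 -0.1]
([430, 392, 33, 21, 510], [[462, 412], [433, 409], [430, 395], [457, 392]])
([422, 408, 45, 32, 934], [[464, 435], [426, 437], [422, 411], [429, 408], [466, 416]])
([430, 444, 53, 56, 2251], [[479, 494], [448, 499], [437, 496], [430, 467], [439, 448], [473, 444], [482, 474]])
      [420, 425, 430, 435, 440, 445, 450, 455, 460, 465, 470, 475, 480, 485, 490, 495]
425 [147, 90, 60, 91, 93, 93, 95, 94, 93, 103, 131, 143, 137, 142, 146, 138]
430 [147, 87, 64, 94, 93, 92, 93, 95, 92, 107, 133, 142, 141, 
[... 710 characters left out ...]
, 157, 177, 174, 172, 154, 132, 110, 82, 147, 152, 154]
480 [139, 138, 142, 84, 63, 78, 91, 92, 90, 92, 90, 94, 90, 140, 150, 152]
485 [139, 137, 142, 87, 66, 83, 96, 91, 96, 93, 91, 93, 94, 135, 143, 149]
490 [145, 144, 143, 117, 88, 88, 93, 92, 89, 91, 91, 91, 100, 134, 147, 149]
495 [144, 147, 145, 140, 90, 91, 93, 90, 91, 94, 95, 118, 136, 146, 146, 145]
500 [147, 145, 141, 141, 143, 106, 125, 140, 146, 149, 149, 154, 150, 147, 142, 144]
505 [146, 149, 148, 147, 147, 143, 143, 146, 143, 149, 149, 145, 149, 145, 145, 146]
510 [143, 145, 150, 147, 145, 146, 146, 147, 147, 148, 148, 144, 145, 149, 144, 145]
515 [147, 148, 149, 149, 145, 147, 148, 148, 145, 147, 151, 144, 143, 143, 146, 148]
```

Run:
```python
from h import *
print('front bottom',px('side',448,498,20),px('side',479,494,20),'top corners',[px('side',*q,74)[:2].tolist() for q in[(445,478),(480,474),(473,445),(439,448)]])
P=robot.camera_params('wrist');w=cv2.cvtColor(robot.capture('wrist'),cv2.COLOR_RGB2GRAY);cv2.imwrite('pics/k2.png',w)
s=cv2.cvtColor(robot.capture('scene'),cv2.COLOR_RGB2GRAY)
for n,I,PP in(('scene',s,None),):
  for yy in(-262,-258):
   for z in(68,58,48,38,28):
    print(n,yy,z,[int(I[int(q[1]),int(q[0])]) for q in [proj(n,[x,yy,z],s=1) for x in range(548,610,5)]])
q=proj('wrist',[578,-258,45],s=1,P=P);print(q)
```

```text
front bottom [ 560.2 -319.2   20. ] [ 605.5 -318.2   20. ] top corners [[552.7, -321.8], [601.5, -321.3], [602.4, -272.6], [553.0, -272.0]]
scene -262 68 [181, 170, 86, 79, 82, 80, 87, 109, 117, 119, 116, 103, 91]
scene -262 58 [172, 152, 92, 80, 81, 93, 116, 120, 117, 121, 121, 111, 95]
scene -262 48 [168, 163, 83, 84, 109, 113, 119, 121, 118, 119, 114, 98, 93]
scene -262 38 [167, 140, 86, 102, 118, 117, 118, 117, 115, 118, 117, 112, 95]
scene -262 28 [122, 100, 99, 100, 95, 96, 100, 103, 92, 94, 100, 99, 132]
scene -258 68 [181, 166, 108, 84, 79, 80, 88, 114, 121, 120, 122, 115, 99]
scene -258 58 [172, 167, 145, 79, 83, 97, 106, 120, 119, 121, 122, 110, 92]
scene -258 48 [173, 159, 120, 81, 90, 116, 118, 116, 115, 119, 118, 113, 97]
scene -258 38 [178, 140, 99, 110, 117, 116, 113, 111, 115, 114, 111, 110, 91]
scene -258 28 [154, 116, 113, 109, 123, 106, 110, 99, 98, 97, 99, 133, 161]
[278. 348.]
```

Same hollow pattern as before: it lies on its side, mouth at y≈-269, x≈579. I grasp near the mouth.

Emit:
inch_along(moves=[-40,0,0,0,-40,0,0,0,-40,0,0,0,-40,0,0,0,-40,0,0,0,-34,0,0,0,0,0,0,0,0,0,0,0], finger_gap=84)

```text
time: 48.2
eef_pos: [577.2, -282.5, 407.2]
orientation: [0.688, 0.725, -0.0, -0.001]
contact_force: [-0.2, -0.1, 0.1]
gripper_width: 84.2
finger_force: 0.0
```

```bash
python3 -c "
from h import *
go(578.5,-277,226)"
```

```text
yaw 1.623 turn(tool) -0.0 | delta no turn [  5.4   1.8 181.2] | delta after turn [  5.4   1.8 181.2] n 5.0
```

Emit:
inch_along(moves=[5,1.5,40,0,0,0,40,0,0,0,40,0,0,0,30,0,0,0,20,0,0,0,11,0,0,0,0,0,0,0,0,0])

```text
time: 48.87
eef_pos: [579.5, -274.3, 228.0]
orientation: [0.687, 0.727, 0.0, 0.0]
contact_force: [-0.6, 0.2, 0.6]
gripper_width: 83.9
finger_force: 0.0
```

Emit:
inch_along(moves=[0,0,0,0,0,0,0,0,0,0,0,0,0,0,0,0,0,0,0,0,0,0,0,0], finger_gap=40, squeeze=12)

```text
time: 49.37
eef_pos: [579.3, -274.3, 227.6]
orientation: [0.687, 0.727, 0.0, 0.0]
contact_force: [-1.2, 0.5, 3.8]
gripper_width: 53.7
finger_force: 12.0
```

```bash
python3 -c "
from h import *
st()"
```

```text
t 49.37 tcp [ 579.3 -274.3  227.6] q [-0.499  0.682  1.391 -0.     1.068 -0.556] w 53.7 ff 12.0 F [-1.2  0.5  3.8]
```

Emit:
inch_along(moves=[0,0,-20,0,0,0,-25,0,0,0,0,0,0,0,0,0])

```text
time: 49.7
eef_pos: [579.4, -274.3, 273.1]
orientation: [0.687, 0.727, 0.0, 0.001]
contact_force: [-1.0, -0.8, -2.1]
gripper_width: 54.3
finger_force: 12.0
```

Emit:
inch_along(moves=[0,0,0,0,0,0,0,0,0,0,0,0,0,0,0,0,0,0,0,0,0,0,0,0,0,0,0,0,0,0,0,0], squeeze=3)

```text
time: 50.37
eef_pos: [579.3, -274.3, 272.0]
orientation: [0.687, 0.727, 0.0, -0.0]
contact_force: [-0.2, 0.3, -1.4]
gripper_width: 54.7
finger_force: 3.0
```

Run:
```python
from h import *
st();w=cv2.blur(cv2.cvtColor(robot.capture('wrist'),cv2.COLOR_RGB2GRAY),(3,3))
print('col280',[(r,int(w[r,280])) for r in range(150,320,5)])
for r in range(190,316,10): print(r,[int(w[r,c]) for c in range(200,362,6)])
```

```text
t 50.37 tcp [ 579.3 -274.3  272. ] q [-0.499  0.627  1.368  0.     1.147 -0.556] w 54.7 ff 3.0 F [-0.2  0.3 -1.4]
col280 [(150, 155), (155, 109), (160, 106), (165, 106), (170, 109), (175, 125), (180, 128), (185, 128), (190, 192), (195, 102), (200, 106), (205, 106), (210, 104), (215, 102), (220, 98), (225, 96), (230, 99), (235, 89), (240, 134), (245, 128), (250, 130), 
[... 1164 characters left out ...]
, 129, 129, 129, 116, 62, 72, 45, 79, 80, 80, 205]
270 [96, 82, 81, 81, 40, 71, 61, 83, 130, 129, 131, 131, 131, 132, 132, 133, 132, 133, 133, 153, 60, 65, 56, 76, 79, 80, 79]
280 [83, 83, 81, 46, 93, 133, 132, 132, 132, 132, 132, 133, 133, 133, 134, 132, 131, 215, 236, 192, 131, 131, 133, 30, 79, 79, 79]
290 [81, 80, 76, 33, 70, 128, 128, 129, 128, 130, 129, 130, 130, 130, 130, 129, 129, 129, 125, 127, 128, 128, 118, 27, 49, 76, 78]
300 [79, 77, 31, 30, 58, 129, 129, 130, 130, 131, 130, 129, 129, 130, 130, 130, 130, 129, 129, 129, 129, 129, 102, 26, 26, 76, 77]
310 [78, 67, 39, 30, 182, 131, 131, 132, 131, 133, 132, 132, 133, 132, 133, 132, 132, 131, 131, 130, 132, 130, 164, 23, 27, 62, 76]
```

Still at 90°. I carry it back over cup one to the edge and repeat the arc that worked.

Emit:
inch_along(moves=[0,0,0,0,0,0,-20,0,0,0,-14,0,38,0,0,0,40,0,0,0,40,0,0,0,40,0,0,0,40,0,0,0], squeeze=8)

```text
time: 51.08
eef_pos: [567.5, -74.9, 306.3]
orientation: [0.687, 0.727, 0.0, 0.0]
contact_force: [0.2, 0.1, -1.0]
gripper_width: 54.4
finger_force: 8.0
```

Emit:
inch_along(moves=[40,0,0,0,0,0,20,0,0,0,35,0,0,0,25,0,0,0,0,0,0,0,0,0])

```text
time: 51.58
eef_pos: [565.7, -36.7, 225.9]
orientation: [0.687, 0.727, -0.001, -0.001]
contact_force: [0.1, 0.3, -0.2]
gripper_width: 54.2
finger_force: 8.0
```

```bash
python3 -c "
from h import *
st();go(571,-41,222.3)"
```

```text
t 51.58 tcp [565.7 -36.7 225.9] q [-0.129  0.545  1.627  0.     0.972 -0.186] w 54.2 ff 8.0 F [ 0.1  0.3 -0.2]
yaw 1.628 turn(tool) -0.0 | delta no turn [-4.6  5.   3.6] | delta after turn [-4.6  5.   3.6] n 1.0
```

Emit:
inch_along(moves=[-4,5,3.6,0,-5,0,0,0,-5,0,0,0,0,0,0,0], squeeze=6)

```text
time: 51.92
eef_pos: [571.9, -51.3, 223.7]
orientation: [0.687, 0.727, 0.001, 0.001]
contact_force: [0.4, 0.1, -1.3]
gripper_width: 54.2
finger_force: 6.0
```

```bash
python3 -c "
from h import *
st()"
```

```text
t 51.92 tcp [571.9 -51.3 223.7] q [-1.530e-01  5.610e-01  1.607e+00  1.000e-03  9.720e-01 -2.100e-01] w 54.2 ff 6.0 F [ 0.4  0.1 -1.3]
```

Emit:
inch_along(moves=[-4,0,-5,0,-4,0,-5,0,-5,0,-4,0,-5,0,-4,0,-6,0,-3,0,-6,0,-2.4,0,-6,0,-1.2,0,-6,0,-1,0])

```text
time: 52.58
eef_pos: [573.9, -93.1, 248.3]
orientation: [0.687, 0.727, -0.0, 0.0]
contact_force: [-0.3, 0.3, -1.2]
gripper_width: 54.0
finger_force: 6.0
```

```bash
python3 -c "
from h import *
st()"
```

```text
t 52.58 tcp [573.9 -93.1 248.3] q [-0.224  0.539  1.573 -0.     1.03  -0.281] w 54.0 ff 6.0 F [-0.3  0.3 -1.2]
```

Emit:
inch_along(moves=[-6,0,0,0,-7,0,1,0,-6,0,2,0,-6,0,2,0,0,0,0,0])

```text
time: 53.0
eef_pos: [575.2, -118.3, 242.4]
orientation: [0.687, 0.727, -0.0, -0.0]
contact_force: [0.0, -1.1, -1.7]
gripper_width: 54.0
finger_force: 6.0
```

Run:
```python
from h import *
st();w=cv2.blur(cv2.cvtColor(robot.capture('wrist'),cv2.COLOR_RGB2GRAY),(3,3))
print('col280',[(r,int(w[r,280])) for r in range(170,320,5)])
for r in range(190,316,12): print(r,[int(w[r,c]) for c in range(200,362,6)])
```

```text
t 53.0 tcp [ 575.2 -118.3  242.4] q [-0.265  0.559  1.558 -0.     1.026 -0.321] w 54.0 ff 6.0 F [ 0.  -1.1 -1.7]
col280 [(170, 110), (175, 109), (180, 111), (185, 111), (190, 113), (195, 85), (200, 98), (205, 123), (210, 124), (215, 140), (220, 161), (225, 158), (230, 156), (235, 158), (240, 163), (245, 161), (250, 162), (255, 161), (260, 158), (265, 151), (270, 127), (275, 126), (280, 162
[... 901 characters left out ...]
, 107, 107, 211, 135]
262 [238, 111, 111, 109, 80, 124, 81, 82, 160, 161, 160, 161, 161, 160, 159, 162, 161, 162, 160, 120, 82, 107, 82, 109, 107, 107, 219]
274 [111, 111, 109, 106, 97, 116, 112, 111, 124, 123, 122, 124, 126, 125, 125, 124, 126, 125, 138, 126, 110, 110, 126, 76, 107, 108, 107]
286 [111, 112, 109, 46, 101, 156, 156, 155, 156, 155, 157, 157, 158, 159, 157, 159, 159, 212, 245, 202, 160, 158, 154, 39, 101, 106, 107]
298 [110, 109, 54, 43, 42, 160, 161, 160, 161, 162, 162, 163, 164, 204, 183, 162, 163, 162, 163, 163, 163, 162, 94, 37, 37, 106, 106]
310 [108, 94, 52, 41, 227, 161, 162, 162, 164, 163, 188, 204, 204, 205, 200, 223, 237, 234, 213, 165, 163, 164, 227, 35, 42, 86, 105]
```

The tilt is about 110°, so it needs a bit more. Another pass, kept lower.

Emit:
inch_along(moves=[30,0,-25,0,40,0,0,0,8,0,0,0,0,0,18,0,0,0,18,0,0,0,0,0,0,0,0,0], squeeze=5)

```text
time: 53.63
eef_pos: [570.7, -39.3, 231.6]
orientation: [0.687, 0.727, -0.001, -0.001]
contact_force: [0.4, -0.5, -0.4]
gripper_width: 54.1
finger_force: 5.0
```

```bash
python3 -c "
from h import *
st()"
```

```text
t 53.63 tcp [570.7 -39.3 231.6] q [-0.133  0.546  1.609 -0.     0.989 -0.19 ] w 54.1 ff 5.0 F [ 0.4 -0.5 -0.4]
```

Emit:
inch_along(moves=[-6,0,0,0,-5,0,0,0,-4,0,0,0,-4,0,0,0,0,0,0,0])

```text
time: 54.05
eef_pos: [572.0, -59.4, 232.5]
orientation: [0.687, 0.727, 0.0, 0.0]
contact_force: [-0.3, -0.0, -1.8]
gripper_width: 53.7
finger_force: 5.0
```

```bash
python3 -c "
from h import *
st()"
```

```text
t 54.05 tcp [572.  -59.4 232.5] q [-0.167  0.55   1.6   -0.     0.991 -0.223] w 53.7 ff 5.0 F [-0.3 -0.  -1.8]
```

Emit:
inch_along(moves=[-4,0,0,0,-4,0,0,0,0,0,0,0])

```text
time: 54.3
eef_pos: [572.5, -66.8, 232.3]
orientation: [0.687, 0.727, 0.0, 0.0]
contact_force: [-0.4, -0.0, -0.2]
gripper_width: 54.0
finger_force: 5.0
```

```bash
python3 -c "
from h import *
st()"
```

```text
t 54.3 tcp [572.5 -66.8 232.3] q [-0.18   0.552  1.596  0.     0.993 -0.237] w 54.0 ff 5.0 F [-0.4 -0.  -0.2]
```

Emit:
inch_along(moves=[-4,0,0,0,-4,0,0,0,0,0,0,0])

```text
time: 54.55
eef_pos: [573.0, -74.9, 232.4]
orientation: [0.687, 0.727, 0.0, 0.0]
contact_force: [0.0, 1.8, 1.5]
gripper_width: 53.8
finger_force: 5.0
```

```bash
python3 -c "
from h import *
st()"
```

```text
t 54.55 tcp [573.  -74.9 232.4] q [-0.193  0.555  1.591  0.     0.995 -0.25 ] w 53.8 ff 5.0 F [0.  1.8 1.5]
```

Emit:
inch_along(moves=[-4,0,-1,0,-4,0,-1,0,-4,0,-1,0,0,0,0,0])

```text
time: 54.88
eef_pos: [573.5, -87.1, 235.1]
orientation: [0.687, 0.727, -0.0, 0.0]
contact_force: [-0.3, 0.3, -0.7]
gripper_width: 54.0
finger_force: 5.0
```

```bash
python3 -c "
from h import *
st()"
```

```text
t 54.88 tcp [573.5 -87.1 235.1] q [-0.214  0.555  1.583 -0.     1.003 -0.27 ] w 54.0 ff 5.0 F [-0.3  0.3 -0.7]
```

Emit:
inch_along(moves=[-4,0,-2,0,-4,0,-2,0,-5,0,-2,0,-6,0,0,0,-6,0,0,0,-6,0,0,0,0,0,0,0])

```text
time: 55.47
eef_pos: [575.3, -118.6, 241.3]
orientation: [0.687, 0.727, -0.0, 0.0]
contact_force: [0.6, -1.6, 1.6]
gripper_width: 54.0
finger_force: 5.0
```

Run:
```python
from h import *
st();w=cv2.blur(cv2.cvtColor(robot.capture('wrist'),cv2.COLOR_RGB2GRAY),(3,3))
print('col280',[(r,int(w[r,280])) for r in range(170,320,4)])
for r in range(190,316,12): print(r,[int(w[r,c]) for c in range(200,362,6)])
```

```text
t 55.47 tcp [ 575.3 -118.6  241.3] q [-0.266  0.56   1.558 -0.     1.023 -0.321] w 54.0 ff 5.0 F [ 0.6 -1.6  1.6]
col280 [(170, 112), (174, 112), (178, 113), (182, 113), (186, 117), (190, 155), (194, 131), (198, 129), (202, 130), (206, 129), (210, 132), (214, 131), (218, 131), (222, 129), (226, 149), (230, 156), (234, 158), (238, 155), (242, 156), (246, 156), (250, 158), (254, 156), (258, 160), (262, 160), (266, 158), (27
[... 943 characters left out ...]
0, 83, 89, 155, 108, 107, 213, 137]
262 [239, 111, 112, 111, 151, 102, 85, 155, 159, 160, 159, 160, 160, 159, 160, 159, 160, 159, 159, 159, 82, 80, 157, 110, 107, 109, 222]
274 [113, 114, 112, 109, 157, 86, 85, 159, 160, 160, 159, 159, 159, 159, 158, 157, 157, 158, 158, 156, 81, 81, 158, 74, 108, 108, 109]
286 [113, 110, 111, 44, 146, 146, 145, 143, 144, 143, 143, 144, 144, 145, 145, 143, 145, 144, 194, 225, 144, 144, 144, 41, 101, 107, 107]
298 [111, 110, 53, 43, 40, 167, 133, 133, 132, 133, 174, 174, 140, 140, 140, 140, 140, 172, 132, 131, 132, 132, 93, 35, 34, 106, 106]
310 [109, 94, 53, 40, 228, 233, 147, 97, 96, 97, 96, 97, 96, 96, 97, 98, 95, 97, 96, 95, 226, 226, 228, 30, 38, 87, 105]
```

The mouth rims are at rows 190 and 287, which gives about 136°. That is past toppling, so I carry it to y≈-290 and press it down upright.

Emit:
inch_along(moves=[0,0,0,0,0,0,-30,0,0,0,-38,0,-30,0,0,0,-40,0,0,0,-40,0,0,0,-40,0,0,0,-20,0,0,0], squeeze=10)

```text
time: 56.18
eef_pos: [584.5, -290.5, 308.7]
orientation: [0.687, 0.726, -0.0, -0.0]
contact_force: [-1.2, 0.2, -1.4]
gripper_width: 54.1
finger_force: 10.0
```

Emit:
inch_along(moves=[0,0,30,0,0,0,25,0,0,0,8,0,0,0,0,0,0,0,0,0])

```text
time: 56.6
eef_pos: [585.3, -286.7, 246.8]
orientation: [0.686, 0.727, 0.0, 0.0]
contact_force: [1.2, -0.5, -0.7]
gripper_width: 54.2
finger_force: 10.0
```

```bash
python3 -c "
from h import *
st()"
```

```text
t 56.6 tcp [ 585.3 -286.7  246.8] q [-0.512  0.679  1.346  0.     1.117 -0.569] w 54.2 ff 10.0 F [ 1.2 -0.5 -0.7]
```

Emit:
inch_along(moves=[0,0,2,0,0,0,2,0,0,0,2,0,0,0,0,0], squeeze=4)

```text
time: 56.93
eef_pos: [585.2, -286.9, 240.9]
orientation: [0.687, 0.727, 0.0, 0.001]
contact_force: [0.3, -0.3, 1.9]
gripper_width: 54.5
finger_force: 4.0
```

```bash
python3 -c "
from h import *
st()"
```

```text
t 56.93 tcp [ 585.2 -286.9  240.9] q [-0.512  0.686  1.349  0.     1.105 -0.569] w 54.5 ff 4.0 F [ 0.3 -0.3  1.9]
```

Emit:
inch_along(moves=[0,0,2,0,0,0,2,0,0,0,2,0,0,0,0,0])

```text
time: 57.27
eef_pos: [585.2, -287.2, 234.8]
orientation: [0.687, 0.727, 0.0, 0.001]
contact_force: [1.6, -1.2, 2.8]
gripper_width: 54.1
finger_force: 4.0
```

```bash
python3 -c "
from h import *
st()"
```

```text
t 57.27 tcp [ 585.2 -287.2  234.8] q [-0.512  0.694  1.351 -0.     1.094 -0.569] w 54.1 ff 4.0 F [ 1.6 -1.2  2.8]
```

Emit:
inch_along(moves=[-3,0,1,0,-3,0,1,0,-3,0,0,0,0,0,0,0])

```text
time: 57.6
eef_pos: [585.4, -296.6, 231.8]
orientation: [0.687, 0.727, -0.0, -0.0]
contact_force: [1.1, -1.6, 1.6]
gripper_width: 54.3
finger_force: 4.0
```

Run:
```python
from h import *
st();w=cv2.blur(cv2.cvtColor(robot.capture('wrist'),cv2.COLOR_RGB2GRAY),(3,3))
print('col280',[(r,int(w[r,280])) for r in range(150,320,4)])
for r in range(178,316,12): print(r,[int(w[r,c]) for c in range(200,362,6)])
```

```text
t 57.6 tcp [ 585.4 -296.6  231.8] q [-0.525  0.707  1.337 -0.     1.098 -0.581] w 54.3 ff 4.0 F [ 1.1 -1.6  1.6]
col280 [(150, 110), (154, 111), (158, 111), (162, 111), (166, 109), (170, 107), (174, 105), (178, 106), (182, 107), (186, 107), (190, 107), (194, 126), (198, 107), (202, 87), (206, 86), (210, 88), (214, 90), (218, 88), (222, 119), (226, 126), (230, 129), (234, 124), (238, 127), (242, 126), (246, 129), (250, 128), (254, 130), (258, 132), (262, 132), (266, 129), (270, 133), (274, 132), (278, 131), (282, 134), (286, 129), (290, 132), (294, 135), (298, 135), (302, 134), (306, 177), (310, 206), (314, 202), (318, 199)]
178 [125, 123, 108, 105, 102, 105, 106, 105, 106, 108, 109, 107, 108, 106, 106, 105, 106, 104, 104, 105, 107, 108, 108, 105, 108, 109, 110]
190 [121, 120, 107, 103, 101, 101, 102, 101, 103, 105, 106, 108, 110, 106, 104, 102, 100, 100, 101, 103, 103, 102, 179, 103, 106, 106, 106]
202 [122, 118, 105, 104, 111, 105, 
[... 563 characters left out ...]
, 127, 126, 127, 127, 61, 60, 128, 82, 79, 107, 108]
262 [119, 82, 83, 81, 130, 61, 62, 131, 133, 131, 132, 132, 131, 132, 132, 132, 131, 131, 132, 132, 60, 62, 127, 85, 80, 81, 186]
274 [83, 81, 81, 79, 131, 62, 62, 132, 133, 133, 131, 132, 131, 133, 132, 131, 132, 132, 131, 130, 67, 61, 125, 82, 80, 81, 79]
286 [82, 82, 82, 34, 133, 62, 63, 131, 132, 130, 131, 131, 131, 130, 131, 131, 131, 129, 130, 130, 74, 62, 109, 81, 75, 79, 81]
298 [82, 81, 39, 57, 128, 78, 77, 131, 133, 133, 133, 135, 134, 135, 135, 134, 133, 134, 139, 151, 118, 77, 103, 115, 25, 79, 80]
310 [80, 69, 40, 30, 183, 195, 196, 195, 193, 199, 201, 202, 208, 207, 202, 197, 194, 195, 201, 205, 203, 203, 202, 23, 28, 64, 78]
```

The rims now run nearly parallel and the mouth faces the camera. Release and check.

Emit:
inch_along(moves=[0,0,0,0,0,0,0,0,0,0,0,0,0,0,0,0,0,0,0,0,0,0,0,0], finger_gap=80)

```text
time: 58.15
eef_pos: [585.5, -295.9, 232.1]
orientation: [0.687, 0.727, -0.0, -0.0]
contact_force: [-0.4, 0.3, -0.2]
gripper_width: 79.9
finger_force: 0.0
```

Emit:
inch_along(moves=[0,0,-40,0,0,0,-40,0,0,0,-40,0,0,0,-40,0,40,0,-10,0,40,0,-10,0,40,0,0,0,40,0,0,0])

```text
time: 58.82
eef_pos: [575.8, -134.6, 412.9]
orientation: [0.687, 0.727, 0.0, 0.001]
contact_force: [1.7, -0.2, -0.5]
gripper_width: 80.1
finger_force: 0.0
```

Emit:
inch_along(moves=[40,0,0,0,40,0,0,0,40,0,0,0,0,0,0,0])

```text
time: 59.15
eef_pos: [568.9, -10.9, 412.5]
orientation: [0.685, 0.729, 0.001, -0.0]
contact_force: [0.8, -0.4, -0.0]
gripper_width: 79.9
finger_force: 0.0
```

Run:
```python
from h import *
st()
o,b=diffslab('side',(345,375,555,560));cv2.imwrite('pics/side_h.png',b)
for q in o: print(q)
g=cv2.cvtColor(b,cv2.COLOR_BGR2GRAY)
print('     ',list(range(420,500,5)))
for r in range(385,525,5): print(r,g[r,420:500:5].tolist())
wedgechk()
```

```text
t 59.15 tcp [568.9 -10.9 412.5] q [-8.400e-02  3.370e-01  1.454e+00  1.000e-03  1.350e+00 -1.460e-01] w 79.9 ff 0.0 F [ 0.8 -0.4 -0. ]
([430, 393, 34, 21, 519], [[463, 413], [433, 410], [430, 396], [457, 393]])
([422, 408, 45, 33, 942], [[465, 435], [427, 438], [422, 411], [429, 408], [466, 417]])
([448, 454, 39, 28, 655], [[486, 481], [452, 473], [448, 458], [478, 454]])
([437, 471, 54, 39, 1420], [[487, 503], [449, 509], [443, 503], [437, 475], [442, 471], [471, 473], [490, 485]])
      [420, 425, 430, 435, 440, 445, 450, 455, 460, 465, 470, 475, 480, 485, 490, 495]
385 [132, 134, 142, 134, 127, 133, 127, 135, 134, 138, 138, 
[... 1527 characters left out ...]
 172, 144, 62, 62, 161, 151]
485 [136, 136, 142, 143, 91, 57, 71, 165, 174, 172, 169, 154, 134, 103, 98, 150]
490 [144, 143, 143, 142, 96, 75, 58, 94, 90, 89, 87, 88, 88, 91, 116, 150]
495 [143, 145, 144, 139, 138, 87, 61, 92, 89, 90, 92, 90, 94, 93, 134, 142]
500 [146, 143, 141, 140, 144, 91, 63, 92, 93, 90, 90, 93, 92, 89, 134, 136]
505 [143, 149, 147, 146, 144, 90, 72, 89, 93, 88, 94, 96, 111, 128, 145, 145]
510 [144, 143, 149, 145, 144, 141, 122, 128, 142, 148, 147, 143, 146, 147, 146, 142]
515 [148, 149, 148, 149, 144, 149, 148, 145, 145, 146, 150, 143, 142, 141, 148, 147]
520 [144, 144, 146, 147, 144, 141, 143, 143, 145, 147, 147, 145, 144, 135, 141, 147]
wedge diff 1229 hatch diff 668
```

Both cups stand mouth-up (rim, hollow interior and plain front faces at rows 455–508 and 392–436). Now the wedge: I turn and look from above.

Emit:
inch_along(moves=[36,6,-20,0,36,6,-20,0,34,6,0,0,0,0,0,0.122,0,0,0,0.122,0,0,0,0.122,0,0,0,0.122,0,0,0,0.122])

```text
time: 59.92
eef_pos: [581.9, 89.0, 452.0]
orientation: [0.875, 0.484, -0.0, 0.0]
contact_force: [-1.1, 0.0, 0.9]
gripper_width: 80.1
finger_force: 0.0
```

Emit:
inch_along(moves=[0,0,0,0.122,0,0,0,0.122,0,0,0,0.122,0,0,0,0.122,0,0,0,0.122,0,0,0,0.122,0,0,0,0.122,0,0,0,0.122])

```text
time: 60.58
eef_pos: [581.9, 88.9, 452.0]
orientation: [1.0, 0.017, -0.0, 0.0]
contact_force: [-0.1, -0.4, 0.9]
gripper_width: 79.7
finger_force: 0.0
```

Emit:
inch_along(moves=[0,0,0,0.12,0,0,0,0,0,0,0,0])

```text
time: 60.83
eef_pos: [581.8, 89.3, 452.0]
orientation: [0.999, -0.038, -0.0, 0.0]
contact_force: [0.7, 0.9, -0.2]
gripper_width: 80.3
finger_force: 0.0
```

Run:
```python
from h import *
st();go(585,95,440,-0.08);P=robot.camera_params('wrist');w=cv2.cvtColor(robot.capture('wrist'),cv2.COLOR_RGB2GRAY);cv2.imwrite('pics/k3.png',w)
for X in([545,111,50],[545,71,50],[640,100,20],[640,60,20]): print(X,proj('wrist',X,s=1,P=P))
print('    ',list(range(180,350,6)))
for r in range(90,300,8): print(r,w[r,180:350:6].tolist())
```

```text
t 60.83 tcp [581.8  89.3 452. ] q [ 0.09   0.357  1.336 -0.     1.449  1.737] w 80.3 ff 0.0 F [ 0.7  0.9 -0.2]
yaw -0.076 turn(tool) 0.004 | delta no turn [ 2.8 -5.9 12. ] | delta after turn [ 2.8 -5.9 12. ] n 1.0
[545, 111, 50] [265. 214.]
[545, 71, 50] [295. 212.]
[640, 100, 20] [268. 138.]
[640, 60, 20] [298. 136.]
     [180, 186, 192, 198, 204, 210, 216, 222, 228, 234, 240, 246, 252, 258, 264, 270, 276, 282, 288, 294, 300, 306, 312, 318, 324, 330, 336, 342, 348]
90 [167, 166, 161, 163, 164, 169, 170, 171, 174, 169, 173, 168, 168, 166, 166, 148, 151, 155, 152, 153, 151, 152, 164, 165, 166, 166, 167, 166, 166]
98 [169, 167, 167, 168, 169
[... 2871 characters left out ...]
2, 91, 163, 165, 164, 170, 42, 46, 40, 41, 40, 36, 40, 14, 20]
266 [84, 82, 78, 38, 28, 28, 50, 53, 120, 165, 166, 168, 166, 122, 97, 96, 152, 167, 165, 172, 43, 41, 46, 42, 38, 43, 39, 44, 18]
274 [83, 81, 71, 31, 24, 22, 51, 56, 103, 175, 171, 168, 169, 169, 95, 93, 93, 170, 171, 176, 39, 41, 35, 40, 42, 44, 35, 37, 13]
282 [82, 82, 22, 27, 24, 103, 58, 57, 70, 96, 93, 96, 93, 95, 98, 104, 85, 163, 163, 164, 40, 42, 40, 38, 36, 47, 42, 42, 41]
290 [85, 22, 29, 20, 40, 182, 54, 61, 49, 91, 94, 95, 89, 94, 97, 95, 99, 169, 171, 168, 37, 37, 37, 41, 44, 37, 43, 38, 38]
298 [42, 21, 25, 21, 141, 179, 53, 54, 43, 89, 89, 92, 81, 80, 82, 82, 82, 149, 154, 156, 46, 43, 37, 40, 37, 41, 40, 32, 43]
```

Run:
```python
from h import *
P=robot.camera_params('wrist');w=cv2.imread('pics/k3.png',0).astype(int)
for r in(150,165,180,195,212,218): 
    z=20+30*(r-143)/80
    row=w[r,236:292];d=np.diff(row);l=236+np.argmax(d[:16])+.5;rr=236+30+np.argmin(d[30:])+.5
    print(r,l,rr,px('wrist',l,r,z,s=1,P=P)[:2],px('wrist',rr,r,z,s=1,P=P)[:2])
c=w[:,262];print([(r,int(c[r])) for r in range(138,148)],[(r,int(c[r])) for r in range(216,228)])
print('tail',px('wrist',262,143,20,s=1,P=P),'tall',px('wrist',262,222,50,s=1,P=P))
go(600,105,440,-0.08)
```

```text
150 245.5 276.5 [626.7 130.9] [623.7  89.9]
165 245.5 276.5 [607.7 132.3] [604.7  91.4]
180 245.5 276.5 [588.7 133.7] [585.7  92.8]
195 245.5 277.5 [569.7 135.1] [566.6  92.9]
212 245.5 276.5 [548.2 136.7] [545.2  95.8]
218 245.5 276.5 [540.7 137.2] [537.6  96.4]
[(138, 166), (139, 159), (140, 186), (141, 252), (142, 246), (143, 246), (144, 246), (145, 247), (146, 246), (147, 246)] [(216, 164), (217, 154), (218, 166), (219, 154), (220, 110), (221, 78), (222, 79), (223, 79), (224, 81), (225, 78), (226, 83), (227, 81)]
tail [634.  108.4  20. ] tall [534.1 115.8  50. ]
yaw -0.075 turn(tool) 0.005 | delta no turn [ 17.1 -16.8  12. ] | delta after turn [ 17.  -16.9  12. ] n 1.0
```

```bash
python3 -c "
from h import *
print('driver',px('side',533,302,10),px('side',548,360,15),'offcut',px('side',470,272,30),px('side',498,250,30))
go(592,112.5,207,-0.075)"
```

```text
driver [815.2 107.6  10. ] [791.1 -62.4  15. ] offcut [702.  197.7  30. ] [781.4 271.5  30. ]
yaw -0.075 turn(tool) 0.0 | delta no turn [  8.6 -23.7 245. ] | delta after turn [  8.6 -23.7 245. ] n 6.0
```

Emit:
inch_along(moves=[9,-12,10,0,4,-11,30,0,0,0,40,0,0,0,40,0,0,0,40,0,0,0,40,0,0,0,0,0])

```text
time: 61.47
eef_pos: [594.7, 111.7, 244.5]
orientation: [0.999, -0.038, -0.006, 0.001]
contact_force: [-0.4, -0.9, -1.4]
gripper_width: 80.0
finger_force: 0.0
```

```bash
python3 -c "
from h import *
go(592,112.5,207,-0.075)"
```

```text
yaw -0.075 turn(tool) -0.0 | delta no turn [-2.3 -0.6 37.5] | delta after turn [-2.3 -0.6 37.5] n 1.0
```

Emit:
inch_along(moves=[-1,0,20,0,0,0,14,0,0,0,4,0,0,0,0,0,0,0,0,0])

```text
time: 61.88
eef_pos: [595.8, 112.3, 216.0]
orientation: [0.999, -0.039, 0.001, -0.0]
contact_force: [1.1, 0.5, 1.0]
gripper_width: 80.5
finger_force: 0.0
```

Emit:
inch_along(moves=[0,0,0,0,0,0,0,0,0,0,0,0,0,0,0,0,0,0,0,0,0,0,0,0,0,0,0,0,0,0,0,0], finger_gap=30, squeeze=40)

```text
time: 62.55
eef_pos: [595.3, 112.3, 214.2]
orientation: [0.999, -0.039, 0.0, 0.0]
contact_force: [-0.8, -1.0, 1.6]
gripper_width: 39.7
finger_force: 40.0
```

```bash
python3 -c "
from h import *
st();go(592,112.5,207,-0.075)"
```

```text
t 62.55 tcp [595.3 112.3 214.2] q [ 0.126  0.634  1.511 -0.     0.997  1.775] w 39.7 ff 40.0 F [-0.8 -1.   1.6]
yaw -0.078 turn(tool) -0.003 | delta no turn [-3.3  0.1  7.2] | delta after turn [-3.3  0.1  7.2] n 1.0
```

The wedge is gripped. I pull it away along +x and up, so the hatch falls shut.

Emit:
inch_along(moves=[15,0,-1,0,38,0,-4,0,40,0,-10,0,0,0,-15,0,0,0,-20,0,0,0,-20,0,0,0,-20,0,0,0,-20,0])

```text
time: 63.22
eef_pos: [687.8, 105.1, 324.0]
orientation: [0.999, -0.039, -0.001, 0.0]
contact_force: [-0.1, 0.1, -4.5]
gripper_width: 39.5
finger_force: 40.0
```

Emit:
inch_along(moves=[0,0,-30,0,0,0,-20,0,0,0,0,0,0,0,0,0,0,0,0,0,0,0,0,0,0,0,0,0,0,0,0,0])

```text
time: 63.88
eef_pos: [688.0, 105.2, 372.8]
orientation: [0.999, -0.039, -0.001, 0.0]
contact_force: [0.3, -0.5, -3.5]
gripper_width: 39.5
finger_force: 40.0
```

Run:
```python
from h import *
st();go(463,7,400,0.0)
a=cv2.imread('pics/side0.png');b=cv2.resize(robot.capture('side')[:,:,::-1],(800,600),interpolation=cv2.INTER_CUBIC)
d=cv2.absdiff(a,b).max(2)>30;print('lid region diff',d[190:250,300:385].mean(),'lever',d[265:285,395:445].mean())
```

```text
t 63.88 tcp [688.  105.2 372.8] q [ 0.099  0.66   1.072 -0.     1.412  1.748] w 39.5 ff 40.0 F [ 0.3 -0.5 -3.5]
yaw -0.078 turn(tool) -0.078 | delta no turn [-216.7  115.4  -26.8] | delta after turn [-225.1   98.2  -26.7] n 6.0
lid region diff 0.11843137254901961 lever 0.719
```

Emit:
inch_along(moves=[-36,19.2,0,0,-36,19.2,0,0,-36,19.2,0,0,-36,19.2,0,0,-36,19.2,0,0,-36,19.2,0,0,0,0,0,0,0,0,0,0])

```text
time: 64.6
eef_pos: [462.3, 6.6, 374.7]
orientation: [0.999, -0.04, 0.001, -0.0]
contact_force: [1.0, -0.5, -3.5]
gripper_width: 39.9
finger_force: 40.0
```

Emit:
inch_along(moves=[0,0,40,0,0,0,40,0,0,0,35,0,0,0,20,0,0,0,0,0,0,0,0,0])

```text
time: 65.1
eef_pos: [464.4, 7.4, 239.0]
orientation: [0.999, -0.039, -0.001, -0.0]
contact_force: [-0.5, -0.4, -3.6]
gripper_width: 39.3
finger_force: 40.0
```

```bash
python3 -c "
from h import *
st();go(463.5,7.3,218.5)"
```

```text
t 65.1 tcp [464.4   7.4 239. ] q [-0.063  0.334  1.911  0.     0.897  1.586] w 39.3 ff 40.0 F [-0.5 -0.4 -3.6]
yaw -0.078 turn(tool) -0.0 | delta no turn [-0.8  0.1 20.5] | delta after turn [-0.8  0.1 20.5] n 1.0
```

Emit:
inch_along(moves=[0,0,10,0,0,0,6,0,0,0,2,0,0,0,0,0,0,0,0,0])

```text
time: 65.52
eef_pos: [463.8, 7.2, 221.5]
orientation: [0.999, -0.039, 0.0, -0.0]
contact_force: [1.1, 0.1, -4.8]
gripper_width: 39.9
finger_force: 40.0
```

```bash
python3 -c "
from h import *
st()"
```

```text
t 65.52 tcp [463.8   7.2 221.5] q [-0.064  0.365  1.921  0.     0.854  1.585] w 39.9 ff 40.0 F [ 1.1  0.1 -4.8]
```

Emit:
inch_along(moves=[0,0,1,0,0,0,1,0,0,0,0,0,0,0,0,0])

```text
time: 65.85
eef_pos: [463.6, 7.2, 219.2]
orientation: [0.999, -0.039, 0.0, 0.0]
contact_force: [-0.1, -0.4, -5.5]
gripper_width: 39.7
finger_force: 40.0
```

```bash
python3 -c "
from h import *
st()"
```

```text
t 65.85 tcp [463.6   7.2 219.2] q [-0.064  0.369  1.923 -0.     0.849  1.585] w 39.7 ff 40.0 F [-0.1 -0.4 -5.5]
```

Emit:
inch_along(moves=[0,0,1,0,0,0,0.7,0,0,0,0,0])

```text
time: 66.1
eef_pos: [463.8, 7.2, 218.1]
orientation: [0.999, -0.039, 0.0, 0.0]
contact_force: [-5.4, 1.2, 9.0]
gripper_width: 39.6
finger_force: 40.0
```

Emit:
inch_along(moves=[0,0,0,0,0,0,0,0,0,0,0,0,0,0,0,0,0,0,0,0,0,0,0,0,0,0,0,0], finger_gap=80)

```text
time: 66.68
eef_pos: [463.6, 7.2, 217.4]
orientation: [0.999, -0.039, -0.0, -0.0]
contact_force: [-0.1, -0.1, -0.5]
gripper_width: 79.7
finger_force: 0.0
```

Emit:
inch_along(moves=[0,0,-20,0,0,0,-40,0,0,0,-40,0,0,0,-40,0,-15,0,-40,0,-15,0,-40,0,0,0,0,0,0,0,0,0])

```text
time: 67.35
eef_pos: [434.0, 9.5, 437.2]
orientation: [0.999, -0.039, 0.002, 0.0]
contact_force: [0.1, 0.7, -1.0]
gripper_width: 79.9
finger_force: 0.0
```

Run:
```python
from h import *
st();wr=robot.capture('wrist')[:,:,::-1];sd=robot.capture('side')[:,:,::-1]
m=np.zeros((600,800,3),np.uint8);m[:300,:400]=cv2.resize(wr,(400,300),interpolation=cv2.INTER_AREA)
m[:300,400:]=cv2.resize(robot.capture('scene')[:,:,::-1],(400,300),interpolation=cv2.INTER_AREA)
m[300:]=cv2.resize(sd[120:360,190:430][30:220],(800,300),interpolation=cv2.INTER_CUBIC) if 0 else cv2.resize(sd[120:360,150:470],(800,600))[150-0:450]
cv2.imwrite('pics/final.png',m);cv2.imwrite('pics/side_i.png',sd)
```

```text
t 67.35 tcp [434.    9.5 437.2] q [-0.062  0.01   1.779  0.     1.348  1.586] w 79.9 ff 0.0 F [ 0.1  0.7 -1. ]
```

View pics/final.png

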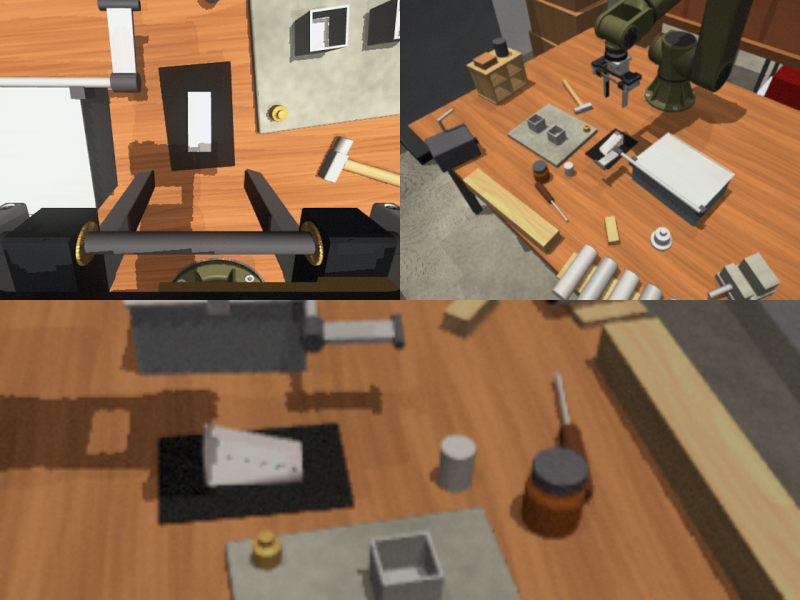

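The picture shows the hatch shut with its lever level, the wedge flat on the pad at (198,120), and both cups mouth-up on the slab. Everything else is in place, so I hand in.

```bash
python3 -c "
from cell import robot
print(robot.job_done())"
```

```text
the job is handed in; nothing more can be done
None
```

I handed the job in at about 67 s; it returned no verdict. In the last picture both cups (the third was absent) stand mouth-up on the slab, the hatch is shut, the wedge lies flat on its pad, and the other things look unmoved.

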